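Snap a push greaser onto a guarded, tilted grease nipple and hold it

TASK

Swing the yellow guard hasp well off the tilted grease nipple on the green bearing block, then take the red push greaser out of its blue holder and press its mouth squarely onto the nipple until it snaps on and sits fully home. Finish while still gripping the greaser and holding it pressed home against its spring: do not let go. Leave the two T-nuts and the small cranked lever where they lie.

Things in the scene. Friction and masses are not known exactly. Their poses are not given: they have to be found in the camera images.
- hasp (a joint): Angle of the yellow guard hasp, a level steel strap 24 mm wide, 4 mm thick, 104 mm long lying over the nipple. 0 = closed, free end on its catch post; grows as the knob end swings, level, to the side the nipple leans to (clockwise from above), up to 2.0 rad. Stiff hinge (about 1 N at the knob), stays where left. Closed, it bars the way onto the nipple; beyond 1.4 rad it is well clear.
- hasp_knob (a point): Red upright round knob near the free end of the hasp, to pinch or push: 12 mm diameter, 26 mm tall, standing on the strap's upper face. The point is half-way up it, 13 mm above the strap's upper face and about 0.12 m above the bench; it moves with the hasp.
- hasp_hinge (a point): Point on the hasp's vertical hinge axis, at the height of hasp_knob and 82 mm from it horizontally. Fixed to the bearing block.
- bearing_block: Fixed green bearing block with a base 88 x 124 mm, origin at the centre of its underside. The nipple stands on top and leans towards the block's own -x. Two posts 12 mm thick, 101 mm high above the bench, hold the hasp's hinge (block's +y side) and catch (-y side), each about 49 mm to the side of the nipple.
- nipple: Fixed brass grease nipple. Its z axis is the nipple's axis, outward, leaning 0.38 rad from vertical. Origin: on that axis at the flat face of the 44 mm round green boss, about 73 mm above the bench. On the boss stand a foot 20 mm across (4 mm high), a neck 11 mm across and a ball head 18 mm across: head centre 17 mm, tip 26 mm from the origin along z.
- greaser_mid (a point): Centre, half-way up, of the push greaser: loose round tool, 120 mm long, about 0.23 kg, standing mouth down in the holder. z runs from mouth to black end. From the mouth: steel nose, 40 mm across at the rim, then 33 mm (0 to 42 mm); red grip 30 mm across (42 to 112 mm); black cap 33 mm across (112 to 120 mm). Grip it on the upper half of the red part.
- greaser_mouth (a point): Centre of the greaser's open mouth, in the plane of its rim, 60 mm from greaser_mid; z runs into the greaser. Entry 31 mm wide, narrowing to 23 mm within 8 mm. Four sprung jaw balls 8 mm inside snap over the nipple's head when the rim is about 9 mm from the boss (some 5 to 12 N). Fully home the rim rests on the boss: this point at the nipple's origin, the z axes agreeing.
- plunger (a joint): How far the sprung plunger inside the greaser is pushed in (m, 0 to 0.009). The nipple's tip meets it when the rim is 7 mm from the boss; about 0.0065 fully home. Its spring pushes back with 6 N at first, about 13 N fully home, and pushes the greaser off again if it is let go.
- holder: Fixed blue round holder on the bench, 54 mm across (foot 64 mm), 32 mm high; origin at the centre of its underside. Its cup is 45 mm wide inside with its floor 6 mm up; the greaser stands in it and is lifted straight up at least 30 mm to clear it.
- small_nut: Loose steel T-nut, 34 x 35 x 18 mm, origin at the centre of its underside; to be left alone.
- large_nut: Loose steel T-nut, 37 x 37 x 18 mm, origin at the centre of its underside; to be left alone.
- forged_lever: Loose small grey cranked lever, 78 x 39 x 12 mm, lying flat; origin at the centre of its underside; to be left alone.

How it is judged:
On the way, in this order (a step that is already met when the one before it is completed fails the run):
1. the hasp is swung off the nipple (more than 1.4 rad) (value of joint hasp above 1.4 rad), for 0.2 s.
2. the greaser is snapped onto the nipple, square and home (value of joint plunger above 0.005 m and angle between the z axis of greaser_mouth and the z axis of nipple, either way round below 0.12 rad and distance between greaser_mouth and nipple below 0.005 m), for 0.2 s.
At the end, for the whole second after the job is handed in: Through the last second: greaser_mouth within 5 mm of the nipple origin, axes within 0.12 rad, plunger pushed in over 5 mm (about 6.5 mm fully home), hasp over 1.4 rad open, and the fingers still holding the greaser (contact over 4 N) (all of step 2 and value of joint hasp above 1.4 rad and contact force between the fingers and greaser above 4 N); the arm keeps its last pose, push and grip.
It fails at once if a T-nut or the lever is shifted more than 30 mm (distance of any of small_nut, large_nut, forged_lever from where it was at the start of the episode above 0.03 m).
It also fails if it takes over 58 s, if anything falls off the work surface, if the arm or the gripper's body presses on something with over 40 N, if the wrist force passes 120 N, or if a joint passes its speed limit or range.

ROBOT

A 7-joint arm with a two-finger parallel gripper is mounted at the origin on a cart in front of the work surface, level with it; the furniture and walls round the work are solid. World frame = base frame: x ahead of the robot, y to its left, z up, the work surface at z = 0. Lengths are in m, angles in rad, forces in N, time in s.
With the tool pointing down it reaches from about 0.425 to 0.875 m from the base axis. Payload 4.7 kg.
Tool frame: the origin (TCP) lies at the very end of the fingers, on their centre line; the grasp point (between the pads) lies 19 mm behind it; x points along the fingers, z is the direction in which the jaws open and shut, and the axes are right-handed (so a half turn about x gives the same grasp; the last joint's range is limited). The gripper opens to 87 mm and grips with 3 to 60 N. Pads are 19 mm wide; open, the fingers measure 117 mm over their backs; the gripper's body (75 mm by 190 mm) begins 51 mm behind the grasp point.
Start: joints at [-1.298, 0.321, -0.07, 1.45, 0.023, 1.371, -0.057], TCP at [0.166, 0.628, 0.223] pointing down, gripper open.
Joint ranges: [-2.86, 2.86], [-0.3, 2.09], [-1.38, 1.24], [0.06, 2.45], [-1.56, 4.7], [0.09, 2.05], [-2.69, 2.69]. Speed limits (rad/s): [2.57, 2.57, 3.14, 3.14, 3.14, 3.14, 3.14].

INTERFACE

Orientations are given as a rotation vector (axis times angle).
In Python, from bench import telemetry, viewer, workorder gives the robot as it stands.
- The arm moves only by the shell command python3 -m creep 'ROWS' [FORCE]. ROWS is JSON, a list of rows, each an object of numbers: "fingers": the opening, from 0 (shut) to 1 (fully open); "x", "y", "z": the shift along the tool's x, y, z in units of 40 mm (1.0 is 40 mm); "twist": the turn about the tool's x in units of 5 degrees (1.0 is 5 degrees). In form: [{"fingers": .., "x": .., "y": .., "z": .., "twist": ..}, ...]. A call has 1 to 20 rows; each row is the pose to reach, as a shift and turn from the pose commanded when the call began, along the tool's axes at that moment; what a row does not reach only later rows make up. A row lasts 1/12 s, in which the tool goes at most 41.7 mm and 7.16 degrees, less where a joint would pass 70% of its speed; a pose out of reach is approached as far as the arm can. A call with a gripper value outside its range is refused whole. The fingers move at their own pace and stop on an object; FORCE is the grip in N (left out, the last holds). Time passes only in rows, so rows that repeat a pose let the fingers close. It gives the time, the measured TCP pose, the force and the opening at its end, in the units of the state.
- telemetry.get_state(): the state, without advancing time (a new reading comes with each control period).
- viewer.get_image(name): name is "scene" or "top" or "wrist"; returns a dict with "pixels" (400x640x3 uint8, red, green, blue), "z_map" (400x640 float32, m along the optical axis (not along the pixel's ray), 0 where there is no reading), "K" (3x3 intrinsics, pixels), "xyz" and "attitude" of the camera in the world. Camera axes: x right, y up, looking along -z (the intrinsics and any distortion apply to the point x, -y, -z); pixel columns grow to the right and rows downward; lengths in m; the calibration is good to about 2 mm. A picture is of the moment at which its call begins.
- workorder.close_job(): hands the job in, once; it reports no verdict.
The state is a dict: "time": time; "joint_positions": joint angles; "qd": joint speeds; "joint_torque": joint torques, N m; "position": TCP position; "tool_rot": TCP orientation; "ft_force": force on the tool from outside, world axes, zero at the start; "torque": the same for the moment, N m; "grip_width": opening from 0.0 (shut) to 1.0 (fully open).
Only numpy, scipy, OpenCV 4.12 (cv2) and the standard library are available. Lean on these libraries where they do the work, as an engineer would, in place of code of your own. Each camera call takes 0.05 s, during which the arm holds its last target.

## Working session

There is one attempt and no reset: what is moved stays moved. The work goes in short steps, Python scripts to look and compute and a shell command to move; the robot and the scene stay as the last step left them, time stands still between calls to the robot, and variables do not carry over. Pictures are saved under pics/ and viewed, and the job is handed in when it is done.

```bash
ls; mkdir -p pics
cat > h.py <<'E'
import numpy as np,cv2
from bench import telemetry, viewer, workorder
from scipy.spatial.transform import Rotation as R
def grab(name,fn=None):
    im=viewer.get_image(name)
    np.savez(f'{fn or name}.npz',**{k:np.array(v) for k,v in im.items()})
    cv2.imwrite(f'pics/{fn or name}.png',cv2.cvtColor(im['pixels'],cv2.COLOR_RGB2BGR))
    return im
E
python3 - <<'E'
from h import *
s=telemetry.get_state(); print(s)
for n in ['scene','top','wrist']:
    im=grab(n,n+'0'); print(n,im['K'],im['xyz'],im['attitude'],[k for k in im])
E
```

```text
pics
{'time': 0.0, 'joint_positions': array([-1.29791634,  0.32184924, -0.07010453,  1.45168586,  0.02258108,
        1.37076945, -0.05691546]), 'qd': array([-0.00114231, -0.00074455,  0.00040336, -0.00141367,  0.00061416,
       -0.00090276,  0.00040803]), 'joint_torque': array([-4.54745259e-04, -4.91271079e+01, -4.04367289e-01, -3.12540793e+01,
       -6.41605980e-02,  4.32964310e-02,  1.59189367e-04]), 'position': array([0.16622431, 0.62781617, 0.22143915]), 'tool_rot': array([-1.01774948,  1.32207857,  1.01569834]), 'ft_force': array([0.56182315, 0.3245688 , 0.19986439]), 'torque': array([0.0585554 , 0.02233123, 0.01892955]), 'grip_width': 0.9978680819404567}
scene [[428.04722534   0.         316.72074076]
 [  0.         428.04722534 200.50141485]
 [  0.           0.           1.        ]] [ 0.28169164 -0.36920389  0.78369335] [ 0.66069494 -0.1700873  -0.50430725] ['pixels', 'z_map', 'K', 'xyz', 'attitude']
top [[453.16715244   0.         318.68145246]
 [  0.         453.16715244 196.63990937]
 [  0.           0.           1.        ]] [0.39622531 0.11662928 1.27268322] [ 0.09781078 -0.1046591  -1.56314527] ['pixels', 'z_map', 'K', 'xyz', 'attitude']
wrist [[346.12223326   0.         317.67635894]
 [  0.         346.12223326 192.41538821]
 [  0.           0.           1.        ]] [0.09592503 0.64722248 0.3834774 ] [-0.23022536 -0.17470337  1.30438389] ['pixels', 'z_map', 'K', 'xyz', 'attitude']
```

View pics/scene0.png

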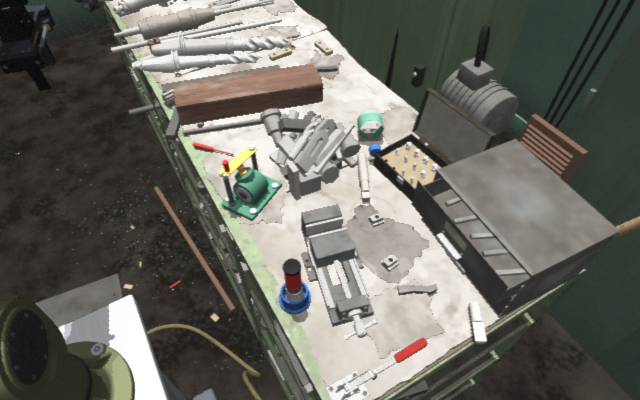

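View pics/top0.png

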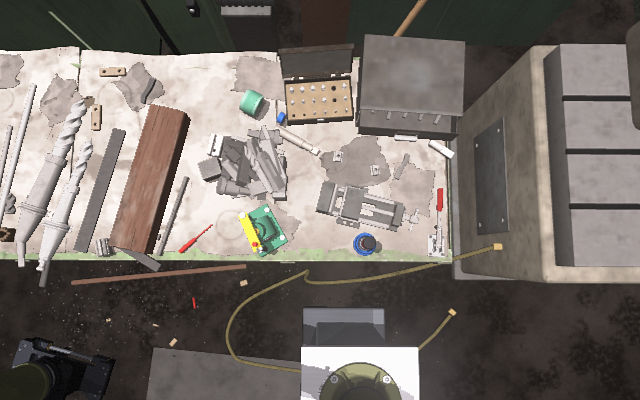

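View pics/wrist0.png

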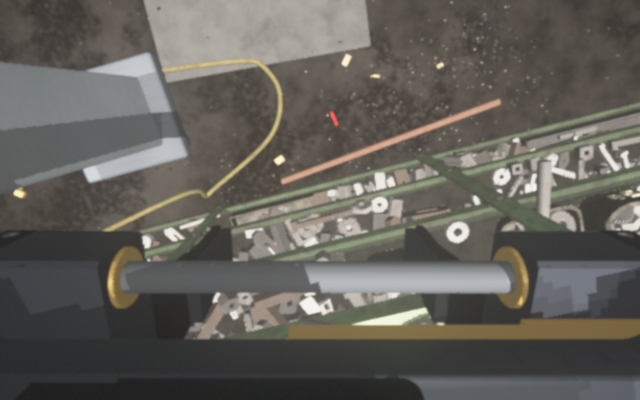

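```bash
cat >> h.py <<'E'
def load(fn): return dict(np.load(f'{fn}.npz'))
def rot(im): return R.from_rotvec(im['attitude']).as_matrix()
def rays(im,uv):
    uv=np.atleast_2d(uv).astype(float);K=im['K']
    d=np.c_[(uv[:,0]-K[0,2])/K[0,0],-(uv[:,1]-K[1,2])/K[1,1],-np.ones(len(uv))]
    return d@rot(im).T
def cloud(im):
    v,u=np.mgrid[0:400,0:640]
    d=rays(im,np.c_[u.ravel(),v.ravel()])
    P=im['xyz']+d*im['z_map'].reshape(-1,1)
    return P.reshape(400,640,3)
def onplane(im,uv,z):
    d=rays(im,uv); return im['xyz']+d*((z-im['xyz'][2])/d[:,2])[:,None]
def proj(im,P):
    c=(np.atleast_2d(P)-im['xyz'])@rot(im); K=im['K']
    return np.c_[K[0,2]-K[0,0]*c[:,0]/c[:,2],K[1,2]+K[1,1]*c[:,1]/c[:,2]]
def crop(im,x0,y0,x1,y1,s,fn):
    p=cv2.cvtColor(im['pixels'][y0:y1,x0:x1],cv2.COLOR_RGB2BGR)
    cv2.imwrite(f'pics/{fn}.png',cv2.resize(p,None,fx=s,fy=s,interpolation=cv2.INTER_CUBIC))
def mask(im,h0,h1,s0=120,v0=60):
    h=cv2.cvtColor(im['pixels'],cv2.COLOR_RGB2HSV)
    return (h[...,0]>=h0)&(h[...,0]<=h1)&(h[...,1]>=s0)&(h[...,2]>=v0)
E
python3 - <<'E'
from h import *
t=load('top0'); s=load('scene0')
crop(t,225,185,405,275,4.4,'topc'); crop(s,200,120,320,330,2.8,'scenec')
for n,im in(('top',t),('scene',s)):
    C=cloud(im); print(n,(im['z_map']==0).mean())
    for nm,(a,b) in dict(yellow=(22,34),green=(65,90),blue=(100,125)).items():
        m=mask(im,a,b)&(C[...,0]>.2)&(C[...,0]<.6)&(C[...,1]>-.2)&(C[...,1]<.5)&(C[...,2]>0.0)&(C[...,2]<.2)
        P=C[m]; v,u=np.where(m); print(nm,len(P),np.median(P,0).round(4),P.min(0).round(3),P.max(0).round(3),u.min(),u.max(),v.min(),v.max())
E
```

```text
top 0.00401171875
yellow 308 [0.4577 0.2885 0.1051] [0.407 0.26  0.013] [0.506 0.321 0.129] 238 261 212 251
  return _methods._mean(a, axis=axis, dtype=dtype,
  ret = um.true_divide(
Traceback (most recent call last):
ValueError: zero-size array to reduction operation minimum which has no identity
```

View pics/topc.png

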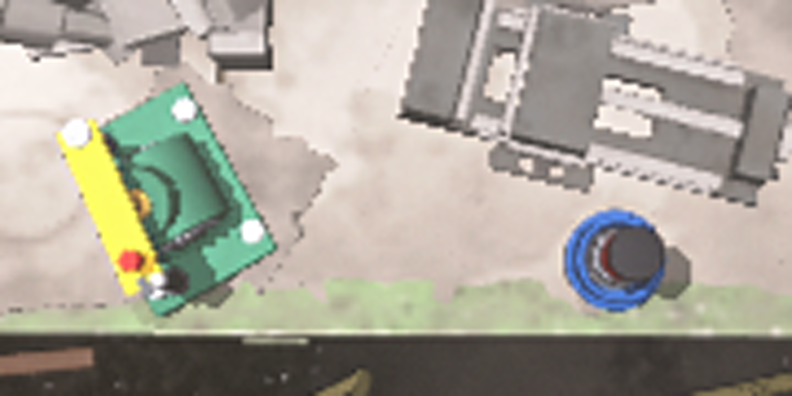

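View pics/scenec.png

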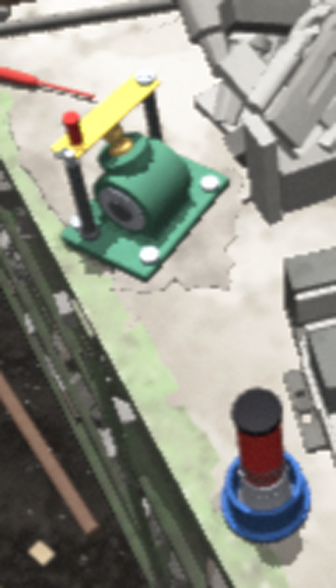

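Run:
```python
from h import *
for n in ('top0','scene0'):
    im=load(n); C=cloud(im); H=cv2.cvtColor(im['pixels'],cv2.COLOR_RGB2HSV)
    print(n)
    box=(C[...,0]>.3)&(C[...,0]<.6)&(C[...,1]>-.1)&(C[...,1]<.4)&(C[...,2]<.2)
    for nm,(a,b,s0,v0,z) in dict(yellow=(22,34,120,60,.107),blue=(100,125,120,60,.032),green=(60,95,100,40,.01)).items():
        m=mask(im,a,b,s0,v0)&box&(C[...,2]>-.01); P=C[m]; v,u=np.where(m)
        if len(P)==0: print(nm,0);continue
        print(nm,len(P),np.median(P,0).round(4),np.percentile(P,[2,98],axis=0).round(3).tolist())
        if nm=='yellow':
            m2=m&(C[...,2]>.09); v,u=np.where(m2); Q=onplane(im,np.c_[u,v],np.median(C[m2][:,2])); 
            rr=cv2.minAreaRect((Q[:,:2]*1000).astype(np.float32)); print(' z',np.percentile(C[m2][:,2],[10,50,90]),rr, (cv2.boxPoints(rr)).round(1).tolist())
        if nm=='blue':
            Q=onplane(im,np.c_[u,v],.032); print(' circ',cv2.minEnclosingCircle((Q[:,:2]*1000).astype(np.float32)))
        if nm=='green':
            m2=m&(C[...,2]<.02); v,u=np.where(m2); print(' base z',np.percentile(C[m2][:,2],[10,50,90]));Q=onplane(im,np.c_[u,v],np.median(C[m2][:,2]));rr=cv2.minAreaRect((Q[:,:2]*1000).astype(np.float32)); print(rr,cv2.boxPoints(rr).round(1).tolist())
    m=(mask(im,0,8,140,80)|mask(im,172,180,140,80))&box&(C[...,2]>.02)
    nl,lab,st,ce=cv2.connectedComponentsWithStats(m.astype(np.uint8))
    for i in range(1,nl):
        if st[i,4]>3: print('red',ce[i].round(1),st[i].tolist(),np.median(C[lab==i],0).round(4),C[lab==i].max(0).round(3),C[lab==i].min(0).round(3))
    # black cap
    m=box&(C[...,2]>.115)&(C[...,1]<.15)
    v,u=np.where(m);print('cap n',m.sum(),np.median(C[m],0).round(4))
    if m.sum():
        Q=onplane(im,np.c_[u,v],.126);print(cv2.minEnclosingCircle((Q[:,:2]*1000).astype(np.float32)))
```

```text
top0
yellow 308 [0.4577 0.2885 0.1051] [[0.41, 0.264, 0.063], [0.498, 0.312, 0.11]]
 z [0.10221234 0.10519019 0.10801047] ((456.65057373046875, 288.3132629394531), (102.855224609375, 24.768672943115234), 24.51203155517578) [[404.70001220703125, 278.20001220703125], [415.0, 255.6999969482422], [508.6000061035156, 298.3999938964844], [498.29998779296875, 320.8999938964844]]
blue 156 [ 0.4213 -0.0067  0.0119] [[0.401, -0.04, 0.001], [0.459, 0.013, 0.037]]
 circ ((428.16094970703125, -13.903458595275879), 30.37192153930664)
green 87 [0.4464 0.226  0.0117] [[0.399, 0.201, 0.006], [0.533, 0.299, 0.03]]
 base z [0.00864579 0.01170731 0.01505871]
((466.5824279785156, 263.535400390625), (119.26742553710938, 82.38687133789062), 29.674795150756836) [[394.3999938964844, 269.79998779296875], [435.20001220703125, 198.1999969482422], [538.7999877929688, 257.29998779296875], [498.0, 328.79998779296875]]
red [254.2 243.6] [252, 242, 5, 4, 16] [0.4239 0.2734 0.13  ] [0.429 0.279 0.136] [0.421 0.269 0.121]
cap n 134 [ 0.4305 -0.0154  0.1264]
((430.310546875, -15.350484848022461), 16.09927749633789)
sce
[... 470 characters left out ...]
26.930667877197266), 33.33021545410156)
green 417 [0.4632 0.246  0.0155] [[0.4, 0.21, 0.01], [0.513, 0.277, 0.079]]
 base z [0.01037164 0.01203301 0.01389984]
((464.1967468261719, 258.9991760253906), (119.7804946899414, 81.29999542236328), 28.06298065185547) [[392.20001220703125, 266.70001220703125], [430.5, 195.0], [536.2000122070312, 251.3000030517578], [497.8999938964844, 323.0]]
red [225.6 164.5] [223, 160, 6, 11, 39] [0.4227 0.2698 0.1281] [0.428 0.278 0.133] [0.419 0.267 0.109]
red [293.1 281.3] [286, 273, 15, 16, 176] [ 0.4234 -0.0287  0.0927] [ 0.438 -0.018  0.117] [ 0.414 -0.032  0.068]
cap n 267 [ 0.4275 -0.0181  0.1259]
((427.8475646972656, -17.97695541381836), 18.119403839111328)
```

```bash
cat >> h.py <<'E'
def plan(target,yaw_dir=None,s=None):
    """target TCP world; yaw_dir: desired world dir (2D) of jaw axis z (mod pi)"""
    s=s or telemetry.get_state(); M=R.from_rotvec(s['tool_rot']).as_matrix()
    d=M.T@(np.array(target)-s['position'])/.04
    print('t %.2f'%s['time'],'pos',s['position'].round(4),'F',s['ft_force'].round(1),'grip',round(s['grip_width'],3))
    print('tool axes x',M[:,0].round(3),'y',M[:,1].round(3),'z',M[:,2].round(3))
    print('shift units',d.round(3))
    if yaw_dir is not None:
        g=M.T@np.array([*yaw_dir,0]); a=np.degrees(np.arctan2(g[2],g[1]))-90
        a=(a+90)%180-90; print('twist units',a/5,'or',(a-180*np.sign(a))/5)
    return M
E
python3 - <<'E'
from h import *
plan([.4235,.2715,.17],[-.42,.91])
E
```

```text
t 0.15 pos [0.1663 0.6279 0.2217] F [-1.1 -0.4  0.1] grip 1.001
tool axes x [-0.    -0.001 -1.   ] y [-0.967  0.256 -0.   ] z [ 0.256  0.967 -0.001]
shift units [ 1.304 -8.496 -6.967]
twist units -7.921044455021739 or 28.07895554497826
```

```bash
python3 -m creep '[{"fingers":0.6,"x":0.3,"y":-8.5,"z":-6.97},{"fingers":0.6,"x":0.3,"y":-8.5,"z":-6.97},{"fingers":0.6,"x":0.3,"y":-8.5,"z":-6.97},{"fingers":0.6,"x":0.3,"y":-8.5,"z":-6.97},{"fingers":0.6,"x":0.3,"y":-8.5,"z":-6.97},{"fingers":0.6,"x":0.3,"y":-8.5,"z":-6.97},{"fingers":0.6,"x":0.3,"y":-8.5,"z":-6.97},{"fingers":0.6,"x":0.3,"y":-8.5,"z":-6.97},{"fingers":0.6,"x":0.3,"y":-8.5,"z":-6.97},{"fingers":0.6,"x":0.3,"y":-8.5,"z":-6.97},{"fingers":0.6,"x":0.3,"y":-8.5,"z":-6.97},{"fingers":0.6,"x":0.3,"y":-8.5,"z":-6.97},{"fingers":0.6,"x":0.3,"y":-8.5,"z":-6.97},{"fingers":0.6,"x":0.3,"y":-8.5,"z":-6.97},{"fingers":0.6,"x":0.3,"y":-8.5,"z":-6.97},{"fingers":0.6,"x":0.3,"y":-8.5,"z":-6.97},{"fingers":0.6,"x":0.3,"y":-8.5,"z":-6.97}]' 15
python3 - <<'E'
from h import *
plan([.4233,.2716,.114])
im=grab('wrist','wrist1'); print(im['xyz'])
E
```

```text
t 0.15 pos [0.1663 0.6279 0.2217] F [-1.1 -0.4  0.1] grip 1.001
tool axes x [-0.    -0.001 -1.   ] y [-0.967  0.256 -0.   ] z [ 0.256  0.967 -0.001]
shift units [ 2.704 -8.491 -6.964]
[0.09593227 0.64725865 0.38362219]$[0]: bad value
```

View pics/wrist1.png

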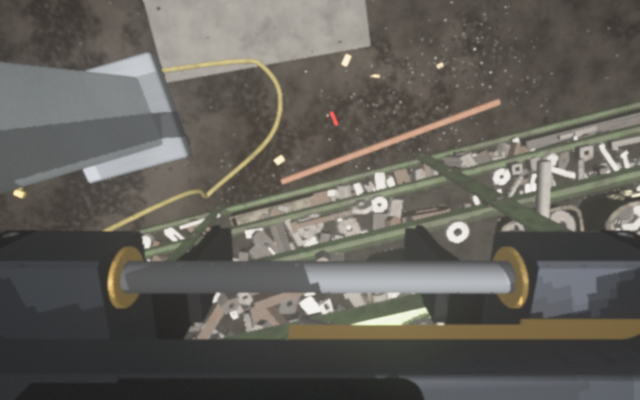

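The wrist picture shows nothing of use yet: the move was refused, probably because every key must be present. I'll add twist to each row.

```bash
python3 -m creep '[{"fingers":0.6,"x":0.3,"y":-8.5,"z":-6.97,"twist":0},{"fingers":0.6,"x":0.3,"y":-8.5,"z":-6.97,"twist":0},{"fingers":0.6,"x":0.3,"y":-8.5,"z":-6.97,"twist":0},{"fingers":0.6,"x":0.3,"y":-8.5,"z":-6.97,"twist":0},{"fingers":0.6,"x":0.3,"y":-8.5,"z":-6.97,"twist":0},{"fingers":0.6,"x":0.3,"y":-8.5,"z":-6.97,"twist":0},{"fingers":0.6,"x":0.3,"y":-8.5,"z":-6.97,"twist":0},{"fingers":0.6,"x":0.3,"y":-8.5,"z":-6.97,"twist":0},{"fingers":0.6,"x":0.3,"y":-8.5,"z":-6.97,"twist":0},{"fingers":0.6,"x":0.3,"y":-8.5,"z":-6.97,"twist":0},{"fingers":0.6,"x":0.3,"y":-8.5,"z":-6.97,"twist":0},{"fingers":0.6,"x":0.3,"y":-8.5,"z":-6.97,"twist":0},{"fingers":0.6,"x":0.3,"y":-8.5,"z":-6.97,"twist":0},{"fingers":0.6,"x":0.3,"y":-8.5,"z":-6.97,"twist":0},{"fingers":0.6,"x":0.3,"y":-8.5,"z":-6.97,"twist":0},{"fingers":0.6,"x":0.3,"y":-8.5,"z":-6.97,"twist":0}]' 15
python3 - <<'E'
from h import *
plan([.4233,.2716,.114])
im=grab('wrist','wrist2'); print(im['xyz'])
E
```

```text
time: 1.53
position: [0.4227, 0.2733, 0.2105]
tool_rot: [-1.019, 1.32, 1.019]
ft_force: [-0.8, 0.7, -0.5]
grip_width: 0.603
t 1.53 pos [0.4227 0.2733 0.2105] F [-0.8  0.7 -0.5] grip 0.603
tool axes x [-0.  0. -1.] y [-0.967  0.253  0.   ] z [0.253 0.967 0.   ]
shift units [ 2.412 -0.026 -0.038]
[0.35230499 0.29218471 0.37241411]
```

View pics/wrist2.png

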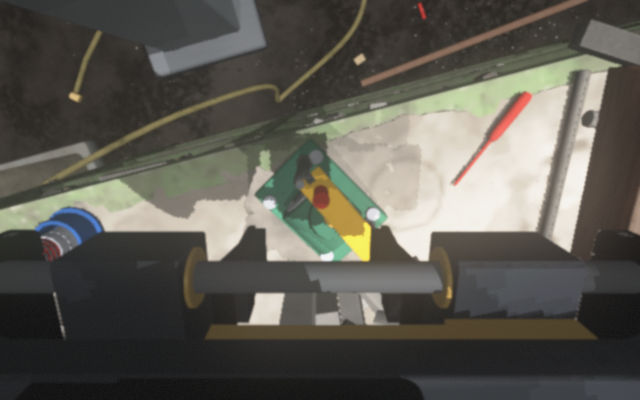

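The wrist view shows the red knob at about (321,190), between the fingers at x=250 and 390. I'll check its position by casting a ray.

Run:
```python
from h import *
im=load('wrist2');C=cloud(im)
m=(mask(im,0,8,120,60)|mask(im,172,180,120,60)); m[:, :280]=0; m[:,360:]=0; m[:170]=0; m[230:]=0
v,u=np.where(m); print(len(u),u.min(),u.max(),v.min(),v.max(),np.median(C[m],0).round(4),np.percentile(C[m],[5,95],axis=0).round(3).tolist())
top=m&(C[...,2]>.127); v,u=np.where(top);print(len(u),np.median(C[top],0).round(4),C[top][:,:2].min(0),C[top][:,:2].max(0))
```

```text
257 314 328 186 207 [0.4208 0.2764 0.131 ] [[0.417, 0.272, 0.115], [0.427, 0.281, 0.132]]
203 [0.4223 0.2761 0.1312] [0.35230499 0.27043584] [0.42818329 0.29218471]
```

```bash
python3 -m creep '[{"fingers":0.6,"x":0.8,"y":0,"z":0,"twist":0},{"fingers":0.6,"x":1.6,"y":0,"z":0,"twist":0},{"fingers":0.6,"x":2.4,"y":0,"z":0,"twist":0},{"fingers":0.6,"x":2.4,"y":0,"z":0,"twist":0},{"fingers":0.05,"x":2.4,"y":0,"z":0,"twist":0},{"fingers":0.05,"x":2.4,"y":0,"z":0,"twist":0},{"fingers":0.05,"x":2.4,"y":0,"z":0,"twist":0},{"fingers":0.05,"x":2.4,"y":0,"z":0,"twist":0},{"fingers":0.05,"x":2.4,"y":0,"z":0,"twist":0},{"fingers":0.05,"x":2.4,"y":0,"z":0,"twist":0}]' 15
python3 - <<'E'
from h import *
M=plan([.4233,.2716,.114])
p=telemetry.get_state()['position']
for yaw in (24.5,):
  k0=np.array([.423,.274]); h=k0+.082*np.array([np.cos(np.radians(yaw)),np.sin(np.radians(yaw))]); print('hinge',h)
  for th in np.arange(.15,1.81,.15):
    v=k0-h; c,s=np.cos(th),np.sin(th); k=h+[v[0]*c+v[1]*s,-v[0]*s+v[1]*c]
    d=M.T@np.r_[k-k0,0]/.04; print(round(th,2),k.round(3),d.round(2))
E
```

```text
time: 2.42
position: [0.4243, 0.2723, 0.1156]
tool_rot: [-1.016, 1.319, 1.016]
ft_force: [0.2, 0.3, 0.5]
grip_width: 0.23
t 2.42 pos [0.4243 0.2723 0.1156] F [0.2 0.3 0.5] grip 0.23
tool axes x [ 0.001  0.001 -1.   ] y [-0.967  0.256 -0.001] z [0.256 0.967 0.002]
shift units [ 0.041  0.019 -0.023]
hinge [0.49761682 0.30800485]
0.15 [0.419 0.286] [0.   0.18 0.25]
0.3 [0.416 0.298] [0.   0.31 0.53]
0.45 [0.416 0.31 ] [0.   0.41 0.82]
0.6 [0.417 0.322] [0.   0.46 1.12]
0.75 [0.42  0.334] [0.   0.46 1.43]
0.9 [0.425 0.345] [0.   0.42 1.73]
1.05 [0.431 0.356] [0.   0.33 2.03]
1.2 [0.439 0.365] [0.   0.2  2.31]
1.35 [0.448 0.373] [0.   0.03 2.56]
1.5 [0.458 0.38 ] [ 0.   -0.18  2.79]
1.65 [0.47  0.385] [ 0.01 -0.42  2.98]
1.8 [0.481 0.388] [ 0.01 -0.68  3.14]
```

```bash
python3 -m creep '[{"fingers":0.05,"x":0,"y":0,"z":0,"twist":0},{"fingers":0.05,"x":0,"y":0,"z":0,"twist":0},{"fingers":0.05,"x":0,"y":0,"z":0,"twist":0},{"fingers":0.05,"x":0,"y":0,"z":0,"twist":0},{"fingers":0.05,"x":0,"y":0.18,"z":0.25,"twist":0},{"fingers":0.05,"x":0,"y":0.31,"z":0.53,"twist":0},{"fingers":0.05,"x":0,"y":0.41,"z":0.82,"twist":0},{"fingers":0.05,"x":0,"y":0.46,"z":1.12,"twist":0},{"fingers":0.05,"x":0,"y":0.46,"z":1.43,"twist":0},{"fingers":0.05,"x":0,"y":0.42,"z":1.73,"twist":0},{"fingers":0.05,"x":0,"y":0.33,"z":2.03,"twist":0},{"fingers":0.05,"x":0,"y":0.2,"z":2.31,"twist":0},{"fingers":0.05,"x":0,"y":0.03,"z":2.56,"twist":0},{"fingers":0.05,"x":0,"y":-0.18,"z":2.79,"twist":0},{"fingers":0.05,"x":0,"y":-0.42,"z":2.98,"twist":0},{"fingers":0.05,"x":0,"y":-0.68,"z":3.14,"twist":0},{"fingers":0.05,"x":0,"y":-0.68,"z":3.14,"twist":0},{"fingers":0.05,"x":0,"y":-0.68,"z":3.14,"twist":0}]' 15
python3 - <<'E'
from h import *
M=plan([.4233,.2716,.114])
t=grab('top','top1'); crop(t,200,150,400,290,4,'top1c')
E
```

```text
time: 3.92
position: [0.4804, 0.3885, 0.1141]
tool_rot: [-1.016, 1.321, 1.02]
ft_force: [-1.0, 5.7, 1.0]
grip_width: 0.14
t 3.92 pos [0.4804 0.3885 0.1141] F [-1.   5.7  1. ] grip 0.14
tool axes x [-0.002  0.002 -1.   ] y [-0.967  0.255  0.002] z [0.255 0.967 0.001]
shift units [-0.     0.636 -3.189]
```

View pics/top1c.png

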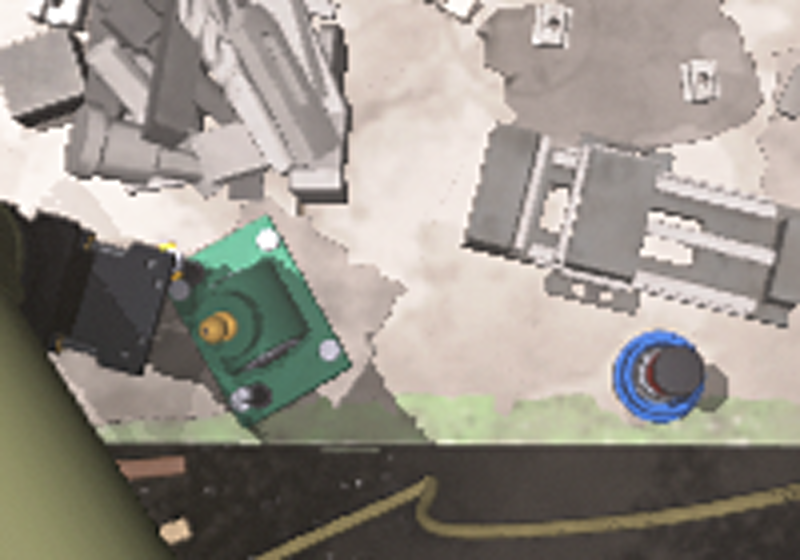

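```bash
python3 -m creep '[{"fingers":0.5,"x":0,"y":0,"z":0,"twist":0},{"fingers":0.5,"x":0,"y":0,"z":0,"twist":0},{"fingers":0.5,"x":0,"y":0,"z":0,"twist":0},{"fingers":0.5,"x":0,"y":0,"z":0,"twist":0},{"fingers":0.5,"x":-0.9,"y":0,"z":0,"twist":0},{"fingers":0.6,"x":-1.8,"y":0,"z":0,"twist":0},{"fingers":0.6,"x":-2.4,"y":0,"z":0,"twist":0},{"fingers":0.6,"x":-2.4,"y":0,"z":0,"twist":0}]' 15
python3 - <<'E'
from h import *
M=plan([.429,-.0165,.2],[1,0]); print(telemetry.get_state()['joint_positions'].round(2))
C=cloud(load('top1'))
m=(C[...,1]>-.16)&(C[...,1]<.1)&(C[...,0]>.47)&(C[...,0]<.6)&(C[...,2]>.02)
P=C[m]; print(P.min(0),P[:,2].max()); 
for y in np.arange(-.15,.1,.025):
    q=P[abs(P[:,1]-y)<.0125]; print(round(y,3), q[:,0].min().round(3) if len(q) else None, q[:,2].max().round(3) if len(q) else None)
E
```

```text
time: 4.63
position: [0.4849, 0.3873, 0.2171]
tool_rot: [-1.014, 1.311, 1.014]
ft_force: [0.4, 0.1, 1.0]
grip_width: 0.584
t 4.63 pos [0.4849 0.3873 0.2171] F [0.4 0.1 1. ] grip 0.584
tool axes x [ 0.008  0.006 -1.   ] y [-0.966  0.257 -0.006] z [0.257 0.966 0.008]
shift units [  0.355  -1.241 -10.119]
twist units 15.022224533998974 or -20.977775466001027
[-0.89  0.25  0.21  1.55 -0.05  1.33  0.64]
[ 0.4718671  -0.15818161  0.02000716] 0.07563594819909647
-0.15 0.472 0.064
-0.125 0.488 0.062
-0.1 0.477 0.063
-0.075 0.472 0.06
-0.05 0.474 0.053
-0.025 0.479 0.053
-0.0 0.485 0.076
0.025 0.487 0.075
0.05 0.495 0.074
0.075 0.504 0.075
```

```bash
python3 -m creep '[{"fingers":0.6,"x":0.3,"y":-1.24,"z":-10.12,"twist":15},{"fingers":0.6,"x":0.3,"y":-1.24,"z":-10.12,"twist":15},{"fingers":0.6,"x":0.3,"y":-1.24,"z":-10.12,"twist":15},{"fingers":0.6,"x":0.3,"y":-1.24,"z":-10.12,"twist":15},{"fingers":0.6,"x":0.3,"y":-1.24,"z":-10.12,"twist":15},{"fingers":0.6,"x":0.3,"y":-1.24,"z":-10.12,"twist":15},{"fingers":0.6,"x":0.3,"y":-1.24,"z":-10.12,"twist":15},{"fingers":0.6,"x":0.3,"y":-1.24,"z":-10.12,"twist":15},{"fingers":0.6,"x":0.3,"y":-1.24,"z":-10.12,"twist":15},{"fingers":0.6,"x":0.3,"y":-1.24,"z":-10.12,"twist":15},{"fingers":0.6,"x":0.3,"y":-1.24,"z":-10.12,"twist":15},{"fingers":0.6,"x":0.3,"y":-1.24,"z":-10.12,"twist":15},{"fingers":0.6,"x":0.3,"y":-1.24,"z":-10.12,"twist":15},{"fingers":0.6,"x":0.3,"y":-1.24,"z":-10.12,"twist":15},{"fingers":0.6,"x":0.3,"y":-1.24,"z":-10.12,"twist":15},{"fingers":0.6,"x":0.3,"y":-1.24,"z":-10.12,"twist":15}]' 15
python3 - <<'E'
from h import *
M=plan([.429,-.0165,.082],[1,0]); print(telemetry.get_state()['joint_positions'].round(2))
w=grab('wrist','wrist3'); s=grab('scene','scene3'); t=grab('top','top3')
crop(s,200,110,330,340,2.6,'scene3c')
E
```

```text
time: 5.97
position: [0.4265, -0.0168, 0.1984]
tool_rot: [-0.005, 1.571, 0.004]
ft_force: [-0.3, -1.4, -0.0]
grip_width: 0.6
t 5.97 pos [ 0.4265 -0.0168  0.1984] F [-0.3 -1.4 -0. ] grip 0.6
tool axes x [-0. -0. -1.] y [-0.006  1.    -0.   ] z [ 1.     0.006 -0.   ]
shift units [2.909 0.008 0.063]
twist units 0.06703105840624346 or -35.93296894159376
[-0.58 -0.19  0.5   2.02  0.09  1.29 -0.11]
```

View pics/wrist3.png

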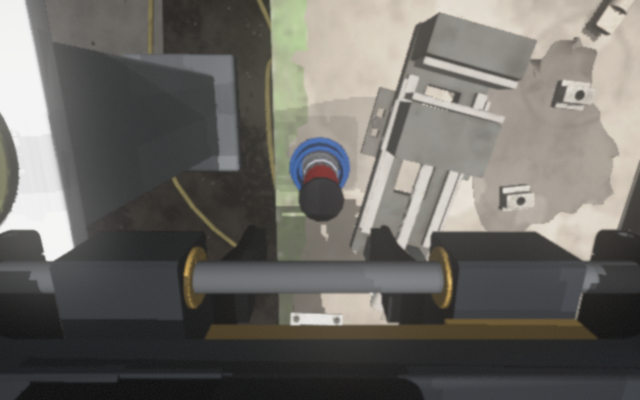

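View pics/top3.png

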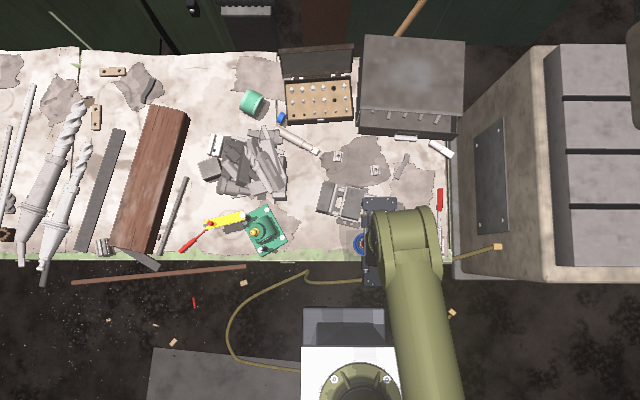

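View pics/scene3c.png

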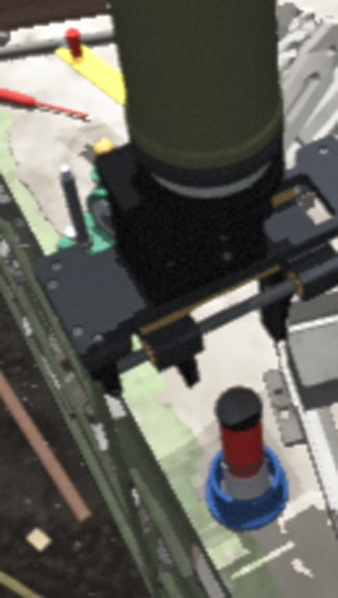

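Cap at (321,200) in the wrist view, centred between the fingers (about 255 and 380), and the hasp is well open. I'll refine the cap position and measure the nipple and boss from the top view now that the hasp is clear.

Run:
```python
from h import *
im=load('wrist3');C=cloud(im)
m=(C[...,2]>.118)&(C[...,2]<.135)&(abs(C[...,0]-.43)<.03)&(abs(C[...,1]+.017)<.03)
v,u=np.where(m);print(len(u),u.min(),u.max(),v.min(),v.max(),np.median(C[m],0).round(4))
Q=onplane(im,np.c_[u,v],.126);print('wrist cap',cv2.minEnclosingCircle((Q[:,:2]*1000).astype(np.float32)))
for n in('top1','top3'):
    im=load(n);C=cloud(im);v,u=np.where(mask(im,14,24,120,60)&(abs(C[...,0]-.46)<.05)&(abs(C[...,1]-.28)<.05)&(C[...,2]>.06))
    Q=C[v,u]; i=np.argsort(-Q[:,2]); print(n,len(u),Q[i[:6]].round(4).tolist(),np.median(Q,0).round(4)); 
    print('px',u.mean(),v.mean(),u.min(),u.max(),v.min(),v.max())
    crop(im,225,195,300,260,10,n+'n')
    b=mask(im,60,95,60,30)&(C[...,2]>.06)&(C[...,2]<.09); P=C[b]; print(len(P),np.median(P,0),P.min(0),P.max(0))
```

```text
1607 298 343 177 221 [ 0.4285 -0.0133  0.1256]
wrist cap ((428.3121032714844, -13.363738059997559), 16.626039505004883)
top1 54 [[0.4883, 0.3064, 0.1076], [0.4885, 0.3043, 0.1048], [0.4911, 0.3045, 0.1043], [0.4579, 0.2808, 0.1014], [0.4528, 0.2836, 0.0995], [0.4554, 0.2837, 0.0989]] [0.4583 0.2792 0.0918]
px 253.53703703703704 230.44444444444446 243 258 218 235
408 [0.47850366 0.27649643 0.06594909] [0.43610733 0.23322199 0.06000727] [0.84746466 0.32261333 0.08424738]
top3 38 [[0.4503, 0.281, 0.0993], [0.458, 0.289, 0.0986], [0.4555, 0.2892, 0.0971], [0.4607, 0.2815, 0.097], [0.4529, 0.2891, 0.0969], [0.4581, 0.2789, 0.0968]] [0.4572 0.2781 0.0914]
px 254.52631578947367 231.55263157894737 250 258 228 235
413 [0.47857017 0.27683704 0.06590575] [0.43610515 0.23566565 0.06001047] [0.84561723 0.32256568 0.08582538]
```

View pics/top3n.png

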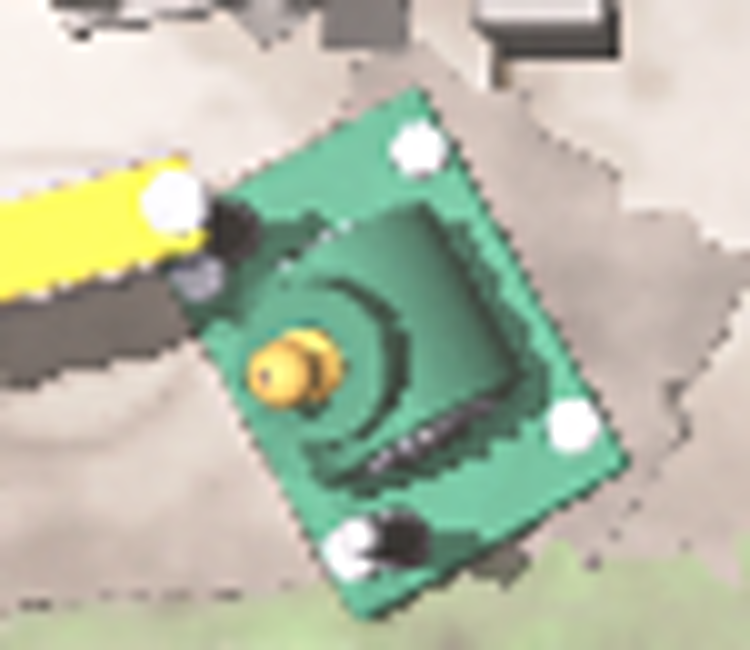

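```bash
python3 -m creep '[{"fingers":0.6,"x":0.8,"y":0.05,"z":0.05,"twist":0},{"fingers":0.6,"x":1.6,"y":0.05,"z":0.05,"twist":0},{"fingers":0.6,"x":2.4,"y":0.05,"z":0.05,"twist":0},{"fingers":0.6,"x":2.9,"y":0.05,"z":0.05,"twist":0},{"fingers":0.6,"x":2.9,"y":0.05,"z":0.05,"twist":0},{"fingers":0.6,"x":2.9,"y":0.05,"z":0.05,"twist":0},{"fingers":0.2,"x":2.9,"y":0.05,"z":0.05,"twist":0},{"fingers":0.2,"x":2.9,"y":0.05,"z":0.05,"twist":0},{"fingers":0.2,"x":2.9,"y":0.05,"z":0.05,"twist":0},{"fingers":0.2,"x":2.9,"y":0.05,"z":0.05,"twist":0},{"fingers":0.2,"x":2.9,"y":0.05,"z":0.05,"twist":0},{"fingers":0.2,"x":2.9,"y":0.05,"z":0.05,"twist":0}]' 25
python3 - <<'E'
from h import *
M=plan([.4285,-.015,.092])
w=grab('wrist','wrist4')
E
```

```text
time: 7.12
position: [0.4294, -0.0155, 0.0836]
tool_rot: [-0.002, 1.569, 0.003]
ft_force: [-0.8, 0.7, 6.0]
grip_width: 0.368
t 7.12 pos [ 0.4294 -0.0155  0.0836] F [-0.8  0.7  6. ] grip 0.368
tool axes x [ 0.002  0.001 -1.   ] y [-0.003  1.     0.001] z [1.    0.003 0.002]
shift units [-0.209  0.014 -0.021]
```

View pics/wrist4.png

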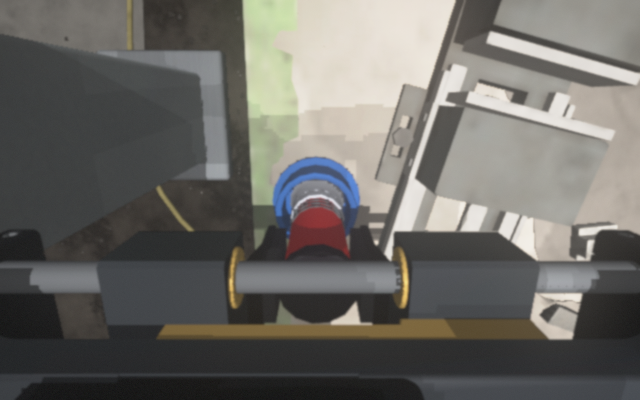

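```bash
python3 -m creep '[{"fingers":0.2,"x":0,"y":0,"z":0,"twist":0},{"fingers":0.2,"x":0,"y":0,"z":0,"twist":0},{"fingers":0.2,"x":0,"y":0,"z":0,"twist":0},{"fingers":0.2,"x":-0.1,"y":0,"z":0,"twist":0},{"fingers":0.2,"x":-0.2,"y":0,"z":0,"twist":0},{"fingers":0.2,"x":-0.25,"y":0,"z":0,"twist":0},{"fingers":0.2,"x":-0.25,"y":0,"z":0,"twist":0}]' 25
python3 - <<'E'
from h import *
M=plan([.4285,-.015,.092])
s=grab('scene','scene4'); crop(s,240,200,360,330,4,'scene4c')
E
```

```text
time: 7.75
position: [0.4286, -0.0157, 0.0929]
tool_rot: [-0.002, 1.57, 0.003]
ft_force: [-0.9, -0.1, -2.9]
grip_width: 0.366
t 7.75 pos [ 0.4286 -0.0157  0.0929] F [-0.9 -0.1 -2.9] grip 0.366
tool axes x [ 0.001  0.    -1.   ] y [-0.003  1.     0.   ] z [1.    0.003 0.001]
shift units [ 0.022  0.017 -0.004]
```

View pics/scene4c.png

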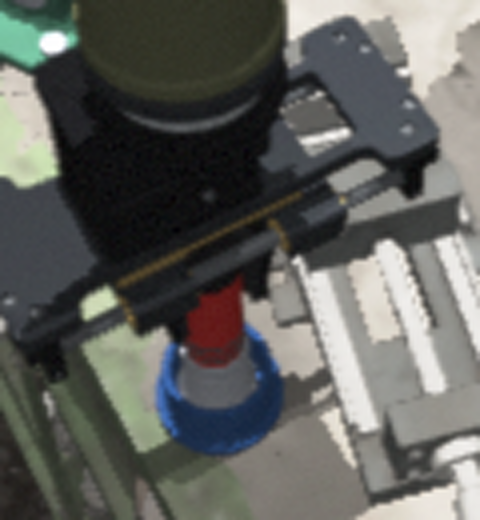

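Grip reads 32 mm, which suggests the pads overlap the black cap. I'll set the greaser back down and regrip about 8 mm lower.

```bash
python3 -m creep '[{"fingers":0.2,"x":0.15,"y":0,"z":0,"twist":0},{"fingers":0.2,"x":0.25,"y":0,"z":0,"twist":0},{"fingers":0.2,"x":0.25,"y":0,"z":0,"twist":0},{"fingers":0.46,"x":0.25,"y":0,"z":0,"twist":0},{"fingers":0.46,"x":0.25,"y":0,"z":0,"twist":0},{"fingers":0.46,"x":0.25,"y":0,"z":0,"twist":0},{"fingers":0.46,"x":0.35,"y":0,"z":0,"twist":0},{"fingers":0.46,"x":0.47,"y":0,"z":0,"twist":0},{"fingers":0.46,"x":0.47,"y":0,"z":0,"twist":0},{"fingers":0.2,"x":0.47,"y":0,"z":0,"twist":0},{"fingers":0.2,"x":0.47,"y":0,"z":0,"twist":0},{"fingers":0.2,"x":0.47,"y":0,"z":0,"twist":0},{"fingers":0.2,"x":0.47,"y":0,"z":0,"twist":0},{"fingers":0.2,"x":0.47,"y":0,"z":0,"twist":0}]' 25
python3 - <<'E'
from h import *
M=plan([.4285,-.015,.092])
E
```

```text
time: 8.97
position: [0.4283, -0.0157, 0.0736]
tool_rot: [-0.002, 1.571, 0.002]
ft_force: [-0.6, -0.5, -2.9]
grip_width: 0.363
t 8.97 pos [ 0.4283 -0.0157  0.0736] F [-0.6 -0.5 -2.9] grip 0.363
tool axes x [-0.  0. -1.] y [-0.003  1.     0.   ] z [ 1.     0.003 -0.   ]
shift units [-0.46   0.017  0.005]
```

Run:
```python
from h import *
w=grab('wrist','wrist5');s=grab('scene','scene5'); crop(s,240,200,360,330,4,'scene5c')
print(telemetry.get_state()['ft_force'],telemetry.get_state()['grip_width'])
```

```text
[-0.66138269 -0.03063451 -1.71019438] 0.35939517846628943
```

View pics/scene5c.png

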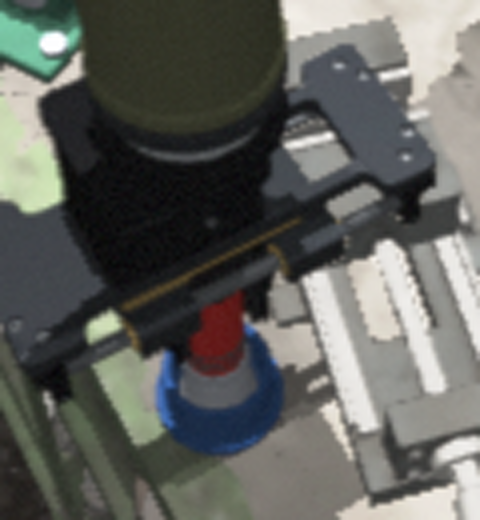

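View pics/wrist5.png

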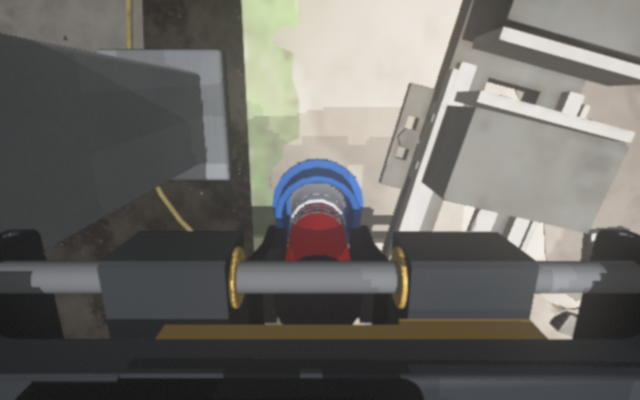

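```bash
python3 -m creep '[{"fingers":0.2,"x":0,"y":0,"z":0,"twist":0},{"fingers":0.2,"x":-0.12,"y":0,"z":0,"twist":0},{"fingers":0.2,"x":-0.25,"y":0,"z":0,"twist":0},{"fingers":0.2,"x":-0.25,"y":0,"z":0,"twist":0},{"fingers":0.2,"x":-0.25,"y":0.1,"z":0,"twist":0},{"fingers":0.2,"x":-0.25,"y":0.2,"z":0,"twist":0},{"fingers":0.2,"x":-0.25,"y":0.3,"z":0,"twist":0},{"fingers":0.2,"x":-0.25,"y":0.4,"z":0,"twist":0},{"fingers":0.2,"x":-0.25,"y":0.5,"z":0,"twist":0},{"fingers":0.2,"x":-0.25,"y":0.5,"z":0,"twist":0}]' 25
python3 - <<'E'
from h import *
M=plan([.4285,-.015,.092])
w=grab('wrist','wrist6');s=grab('scene','scene6'); crop(s,240,200,360,330,4,'scene6c')
E
```

```text
time: 9.9
position: [0.4284, 0.0052, 0.0837]
tool_rot: [-0.003, 1.571, 0.003]
ft_force: [0.9, -0.3, -2.1]
grip_width: 0.359
t 9.90 pos [0.4284 0.0052 0.0837] F [ 0.9 -0.3 -2.1] grip 0.359
tool axes x [-0.  0. -1.] y [-0.004  1.     0.   ] z [ 1.     0.004 -0.   ]
shift units [-0.207 -0.505 -0.001]
```

View pics/scene6c.png

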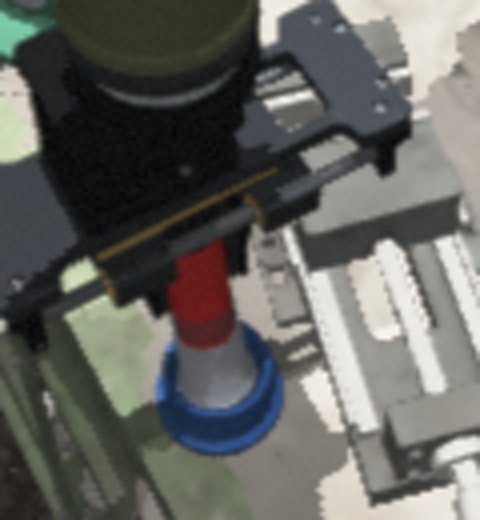

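View pics/wrist6.png

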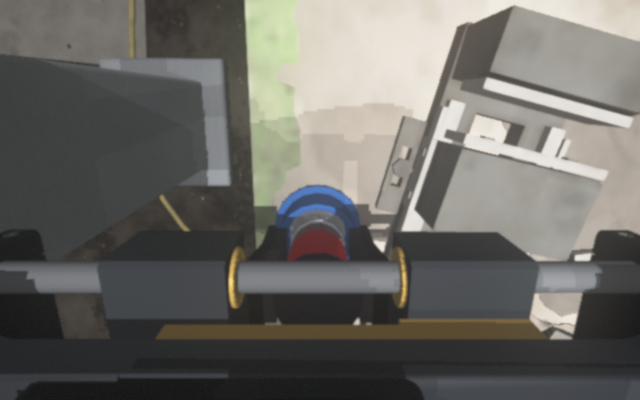

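```bash
python3 -m creep '[{"fingers":0.2,"x":0,"y":0.1,"z":0,"twist":0},{"fingers":0.2,"x":0,"y":0.2,"z":0,"twist":0},{"fingers":0.2,"x":0,"y":0.3,"z":0,"twist":0},{"fingers":0.2,"x":0,"y":0.36,"z":0,"twist":0},{"fingers":0.2,"x":0,"y":0.36,"z":0,"twist":0},{"fingers":0.2,"x":0,"y":0.34,"z":0,"twist":0},{"fingers":0.2,"x":-0.4,"y":0.34,"z":0,"twist":0},{"fingers":0.2,"x":-0.9,"y":0.34,"z":0,"twist":0},{"fingers":0.2,"x":-1.5,"y":0.34,"z":0,"twist":0},{"fingers":0.2,"x":-2.2,"y":0.34,"z":0,"twist":0},{"fingers":0.2,"x":-3,"y":0.34,"z":0,"twist":0},{"fingers":0.2,"x":-3,"y":0.34,"z":0,"twist":0},{"fingers":0.2,"x":-3,"y":0.34,"z":0,"twist":0}]' 25
python3 - <<'E'
from h import *
M=plan([.4285,-.015,.092])
w=grab('wrist','wrist7');s=grab('scene','scene7'); crop(s,220,150,360,330,3.3,'scene7c')
E
```

```text
time: 11.08
position: [0.4297, 0.0183, 0.2055]
tool_rot: [-0.001, 1.567, 0.004]
ft_force: [0.5, -0.7, -2.7]
grip_width: 0.363
t 11.08 pos [0.4297 0.0183 0.2055] F [ 0.5 -0.7 -2.7] grip 0.363
tool axes x [ 0.004  0.002 -1.   ] y [-0.003  1.     0.002] z [1.    0.003 0.004]
shift units [ 2.835 -0.839 -0.043]
```

View pics/scene7c.png

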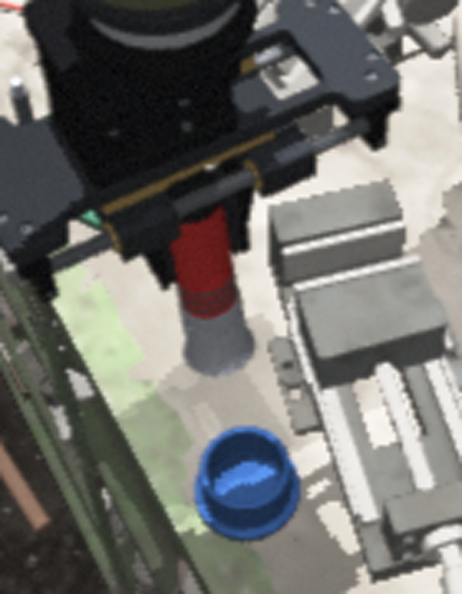

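View pics/wrist7.png

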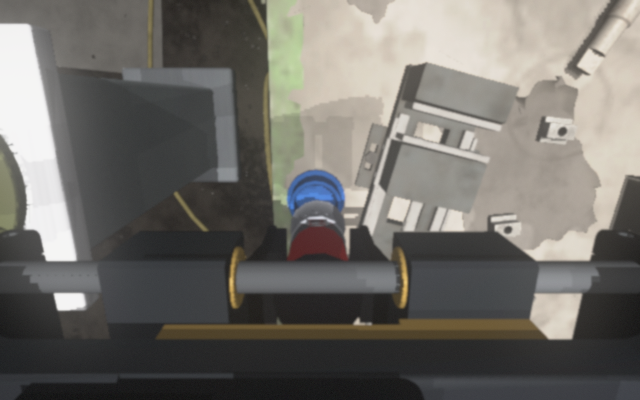

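```bash
cat > tilt.py <<'E'
from h import *
def tilt(fn,P0,n,up=np.array([0,0,1.])):
    """P0: grasp point, n: jaw axis (plane normal). silhouette midline in plane"""
    im=load(fn);C=cloud(im);n=n/np.linalg.norm(n); l=np.cross(n,up)
    D=C-P0; dn=D@n; dz=D[...,2]; dl=D@l
    box=(abs(dn)<.03)&(dz<-.005)&(dz>-.1)&(abs(dl)<.07)
    red=(mask(im,0,8,120,40)|mask(im,172,180,120,40))&box
    H=cv2.cvtColor(im['pixels'],cv2.COLOR_RGB2HSV)
    # reject far bench: z
    obj=box&(C[...,2]>P0[2]-.1)
    vis=im['pixels'].copy(); vis[obj]=(255,0,255); vis[red]=(0,255,255)
    v,u=np.where(obj); a,b,c,d=max(0,u.min()-20),max(0,v.min()-20),u.max()+20,v.max()+20
    cv2.imwrite(f'pics/{fn}_m.png',cv2.resize(cv2.cvtColor(vis[b:d,a:c],cv2.COLOR_RGB2BGR),None,fx=5,fy=5,interpolation=0))
    pts=np.c_[u,v].astype(np.float32)
    for nm,m in(('red',red),('obj',obj)):
        v,u=np.where(m); rows=[]
        for r in np.unique(v):
            q=u[v==r]; 
            if len(q)>4: rows.append((q.mean(),r,len(q)))
        rows=np.array(rows); print(nm,rows[:,2].astype(int).tolist())
        mid=cv2.fitLine(rows[:,:2].astype(np.float32),cv2.DIST_HUBER,0,.01,.01).ravel()
        d=rays(im,np.array([mid[2:],mid[2:]+10*mid[:2]])); 
        X=[im['xyz']+k*(n@(P0-im['xyz']))/(n@k) for k in d]
        ax=X[1]-X[0]; ax*=np.sign(ax[2])/np.linalg.norm(ax)
        t=(P0[2]-X[0][2])/ax[2]; print(nm,'axis',ax.round(3),'lean',round(np.arctan2(ax@l,ax[2]),3),'l',l.round(2),'at grasp height off l',(((X[0]+t*ax)-P0)@l*1000).round(1))
    Q=C[obj]; print('lowest',Q[:,2].min())
    # mouth from silhouette extents: lowest along fitted axis
    Qp=Q-P0; s=Qp@ax; print('along-axis range',np.percentile(s,[0,1,99,100]).round(4))
E
python3 - <<'E'
from tilt import *
tilt('scene7',np.array([.4297,.0183,.2055+.019]),np.array([1,.003,0]))
E
```

```text
red [6, 11, 16, 17, 17, 17, 14, 14, 13, 12, 9, 12, 7, 13, 9, 6, 8]
red axis [-0.     0.135  0.991] lean -0.135 l [ 0. -1.  0.] at grasp height off l -2.8
obj [6, 7, 7, 7, 7, 7, 5, 5, 8, 15, 21, 24, 24, 24, 23, 23, 21, 19, 19, 19, 19, 20, 20, 20, 20, 19, 19, 20, 20, 20, 21, 21, 20, 22, 22, 22, 22, 20, 19, 17, 16, 13, 9]
obj axis [-0.     0.008  1.   ] lean -0.008 l [ 0. -1.  0.] at grasp height off l 6.7
lowest 0.13749589066011025
along-axis range [-0.087  -0.0851 -0.0055 -0.0051]
```

```bash
ls pics/scene7_m.png
```

```text
pics/scene7_m.png
```

View pics/scene7_m.png

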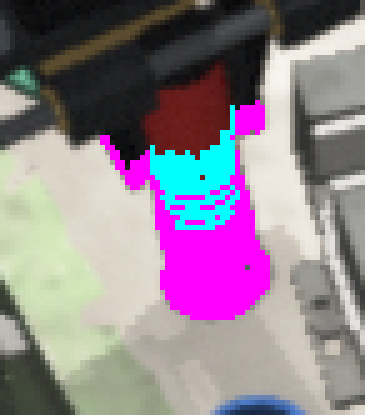

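```bash
cat > cyl.py <<'E'
from h import *
from scipy.optimize import least_squares
def cyl(fn,P0,n,lean0=.38,sgn=1,zcut=-.024):
    """P0 grasp point; n jaw axis; lean direction l. fit axis to depth points by colour part"""
    im=load(fn);C=cloud(im);n=n/np.linalg.norm(n); l=sgn*np.cross(np.array([0,0,1.]),n)
    D=C-P0
    a0=l*np.sin(lean0)+np.array([0,0,np.cos(lean0)])
    s=D@a0; rad=np.linalg.norm(D-s[...,None]*a0,axis=-1)
    ok=(D[...,2]<zcut)&(s>-.095)&(rad<.035)
    red=ok&(mask(im,0,10,110,40)|mask(im,170,180,110,40))
    H=cv2.cvtColor(im['pixels'],cv2.COLOR_RGB2HSV)
    grey=ok&(H[...,1]<70)&~red&(s<-.045)
    er=lambda m:m
    A=D[red];B=D[grey]
    def f(p):
        a=l*np.sin(p[0])*np.cos(p[3])+n*np.sin(p[3])+np.array([0,0,1])*np.cos(p[0])*np.cos(p[3]); o=l*p[1]+n*p[2]
        out=[]
        for Q,r in((A,.015),(B,.0168)):
            q=Q-o; t=q@a; out.append(np.linalg.norm(q-t[:,None]*a,axis=1)-r)
        return np.r_[np.concatenate(out),p[3]*.05,p[2]*.3]
    g=least_squares(f,[lean0,0,0,0],loss='soft_l1',f_scale=.0015)
    p=g.x;a=l*np.sin(p[0])*np.cos(p[3])+n*np.sin(p[3])+np.array([0,0,1])*np.cos(p[0])*np.cos(p[3]);o=P0+l*p[1]+n*p[2]
    t=np.r_[(A-(o-P0))@a,(B-(o-P0))@a]
    tr=(A-(o-P0))@a; tb=(B-(o-P0))@a
    print(fn,'n',len(A),len(B),'lean %.3f offl %.1fmm offn %.1fmm side %.3f'%(p[0],p[1]*1e3,p[2]*1e3,p[3]),'rms mm',1e3*np.sqrt(np.mean(g.fun**2)).round(4),'red s',np.percentile(tr,[2,50]).round(4),'grey s',np.percentile(tb,[1,98]).round(4), 'axis',a.round(3),'o',o.round(4))
    return a,o
E
python3 - <<'E'
from cyl import *
P=np.array([.4297,.0183,.2245]); n=np.array([1,.003,0])
cyl('scene7',P,n); cyl('scene7',P,n,lean0=.25);cyl('wrist7',P,n)
E
```

```text
scene7 n 84 371 lean 0.161 offl -2.5mm offn -0.9mm side 0.012 rms mm 1.0 red s [-0.045  -0.0366] grey s [-0.0881 -0.0461] axis [0.011 0.16  0.987] o [0.4288 0.0158 0.2245]
scene7 n 84 371 lean 0.161 offl -2.5mm offn -0.9mm side 0.012 rms mm 1.0 red s [-0.045  -0.0366] grey s [-0.0881 -0.0461] axis [0.011 0.16  0.987] o [0.4288 0.0158 0.2245]
wrist7 n 1 753 lean 0.080 offl -7.2mm offn -0.7mm side -0.005 rms mm 0.8 red s [-0.0236 -0.0236] grey s [-0.0863 -0.0496] axis [-0.005  0.08   0.997] o [0.4291 0.0111 0.2245]
```

```bash
python3 -m creep '[{"fingers":0.2,"x":0,"y":0,"z":0,"twist":0},{"fingers":0.2,"x":0,"y":0,"z":0,"twist":0},{"fingers":0.2,"x":0,"y":0,"z":0,"twist":0},{"fingers":0.2,"x":0,"y":0,"z":0,"twist":0},{"fingers":0.2,"x":0,"y":0,"z":0,"twist":0},{"fingers":0.2,"x":0,"y":0,"z":0,"twist":0}]' 25
python3 - <<'E'
from cyl import *
s=telemetry.get_state(); M=plan([.43,.018,.2])
im=grab('scene','scene8')
P=s['position']-.019*M[:,0]
a,o=cyl('scene8',P,M[:,2]);
s7=load('scene7')
crop(im,220,150,360,330,3.3,'scene8c')
# project hypotheses on scene
v=im['pixels'].copy()
for L,c in((0.16,(0,255,0)),(.38,(255,255,0)),(.0,(0,0,255))):
    A=np.array([0,np.sin(L),np.cos(L)])
    q=proj(im,np.array([P,P-.087*A])); cv2.line(v,tuple(q[0].round().astype(int)),tuple(q[1].round().astype(int)),c,1)
cv2.imwrite('pics/scene8h.png',cv2.resize(cv2.cvtColor(v[150:330,220:360],cv2.COLOR_RGB2BGR),None,fx=4,fy=3.3))
E
```

```text
time: 11.68
position: [0.4283, 0.0178, 0.2036]
tool_rot: [-0.002, 1.571, 0.002]
ft_force: [0.1, 0.2, -2.1]
grip_width: 0.359
t 11.68 pos [0.4283 0.0178 0.2036] F [ 0.1  0.2 -2.1] grip 0.359
tool axes x [-0. -0. -1.] y [-0.003  1.    -0.   ] z [ 1.     0.003 -0.   ]
shift units [0.089 0.004 0.042]
scene8 n 80 370 lean 0.175 offl -2.4mm offn -0.1mm side 0.004 rms mm 1.0 red s [-0.0434 -0.0357] grey s [-0.0866 -0.0443] axis [0.004 0.174 0.985] o [0.4283 0.0155 0.2226]
```

View pics/scene8h.png

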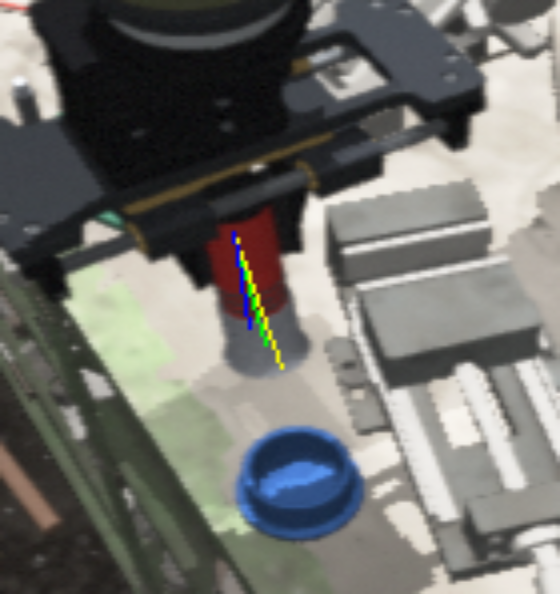

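```bash
python3 -m creep '[{"fingers":0.2,"x":0,"y":-0.4,"z":0,"twist":0},{"fingers":0.2,"x":0.8,"y":-0.4,"z":0,"twist":0},{"fingers":0.2,"x":1.6,"y":-0.4,"z":0,"twist":0},{"fingers":0.2,"x":2.2,"y":-0.4,"z":0,"twist":0},{"fingers":0.2,"x":2.6,"y":-0.4,"z":0,"twist":0},{"fingers":0.2,"x":3,"y":-0.4,"z":0,"twist":0},{"fingers":0.2,"x":3,"y":-0.4,"z":0,"twist":0},{"fingers":0.2,"x":3,"y":-0.3,"z":0,"twist":0},{"fingers":0.2,"x":3,"y":-0.2,"z":0,"twist":0},{"fingers":0.2,"x":3,"y":-0.1,"z":0,"twist":0},{"fingers":0.2,"x":3,"y":0,"z":0,"twist":0},{"fingers":0.2,"x":3,"y":0.1,"z":0,"twist":0},{"fingers":0.2,"x":3,"y":0.2,"z":0,"twist":0},{"fingers":0.2,"x":3,"y":0.2,"z":0,"twist":0}]' 25
python3 - <<'E'
from cyl import *
s=telemetry.get_state(); M=plan([.43,.018,.2])
im=grab('scene','scene9')
P=s['position']-.019*M[:,0]
a,o=cyl('scene9',P,M[:,2])
crop(im,240,180,350,330,3.9,'scene9c')
E
```

```text
time: 12.9
position: [0.4287, 0.0268, 0.0842]
tool_rot: [-0.003, 1.57, 0.004]
ft_force: [0.3, -1.5, -1.6]
grip_width: 0.362
t 12.90 pos [0.4287 0.0268 0.0842] F [ 0.3 -1.5 -1.6] grip 0.362
tool axes x [ 0.001  0.    -1.   ] y [-0.004  1.     0.   ] z [1.    0.004 0.001]
shift units [-2.896 -0.22   0.033]
scene9 n 42 345 lean 0.396 offl -9.1mm offn 0.5mm side 0.017 rms mm 1.4 red s [-0.0433 -0.0374] grey s [-0.0851 -0.0431] axis [0.015 0.386 0.922] o [0.4292 0.0178 0.1032]
```

View pics/scene9c.png

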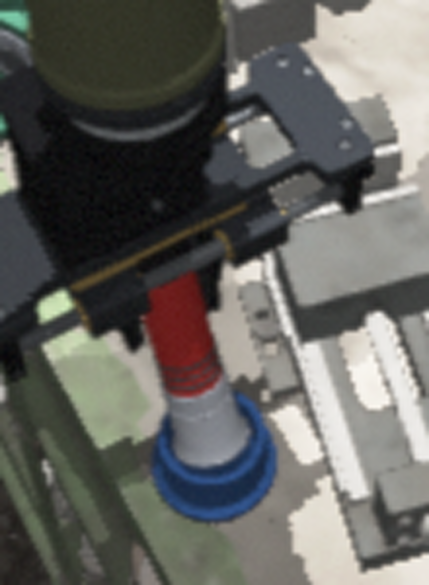

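```bash
python3 -m creep '[{"fingers":0.2,"x":-0.3,"y":0,"z":0,"twist":0},{"fingers":0.2,"x":-0.8,"y":0,"z":0,"twist":0},{"fingers":0.2,"x":-1.5,"y":0,"z":0,"twist":0},{"fingers":0.2,"x":-2.2,"y":0,"z":0,"twist":0},{"fingers":0.2,"x":-3,"y":0,"z":0,"twist":0},{"fingers":0.2,"x":-3,"y":0,"z":0,"twist":0},{"fingers":0.2,"x":-3,"y":0,"z":0,"twist":0}]' 25
python3 - <<'E'
from cyl import *
s=telemetry.get_state(); M=plan([.43,.018,.2])
im=grab('scene','scene10');grab('wrist','wrist10')
P=s['position']-.019*M[:,0]
a,o=cyl('scene10',P,M[:,2])
crop(im,220,150,360,330,3.3,'scene10c')
E
```

```text
time: 13.53
position: [0.4298, 0.0264, 0.2056]
tool_rot: [-0.001, 1.566, 0.004]
ft_force: [-0.3, 0.5, -2.7]
grip_width: 0.361
t 13.53 pos [0.4298 0.0264 0.2056] F [-0.3  0.5 -2.7] grip 0.361
tool axes x [ 0.004  0.002 -1.   ] y [-0.003  1.     0.002] z [1.    0.003 0.004]
shift units [ 0.14  -0.211  0.004]
scene10 n 82 394 lean 0.233 offl -4.5mm offn 0.1mm side 0.003 rms mm 1.0 red s [-0.044  -0.0362] grey s [-0.0859 -0.044 ] axis [0.002 0.231 0.973] o [0.4298 0.0218 0.2246]
```

View pics/scene10c.png

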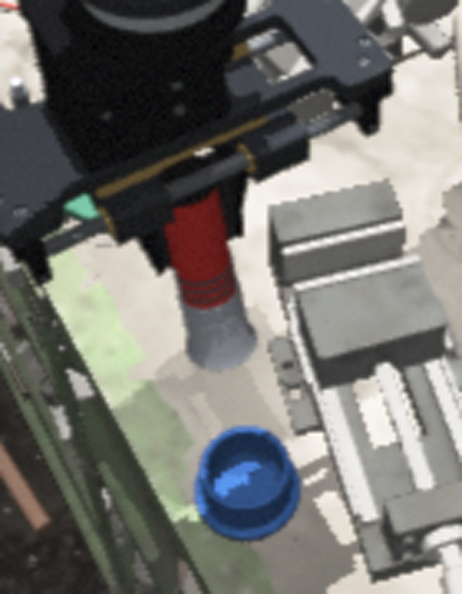

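View pics/wrist10.png

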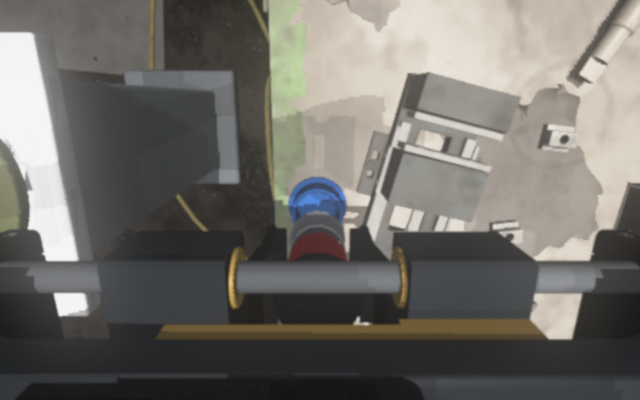

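```bash
python3 -m creep '[{"fingers":0.2,"x":0,"y":-0.54,"z":0,"twist":0},{"fingers":0.2,"x":0.8,"y":-0.54,"z":0,"twist":0},{"fingers":0.2,"x":1.6,"y":-0.54,"z":0,"twist":0},{"fingers":0.2,"x":2.2,"y":-0.54,"z":0,"twist":0},{"fingers":0.2,"x":2.6,"y":-0.54,"z":0,"twist":0},{"fingers":0.2,"x":3,"y":-0.54,"z":0,"twist":0},{"fingers":0.2,"x":3,"y":-0.54,"z":0,"twist":0},{"fingers":0.2,"x":3,"y":-0.4,"z":0,"twist":0},{"fingers":0.2,"x":3,"y":-0.3,"z":0,"twist":0},{"fingers":0.2,"x":3,"y":-0.2,"z":0,"twist":0},{"fingers":0.2,"x":3,"y":-0.1,"z":0,"twist":0},{"fingers":0.2,"x":3,"y":-0.1,"z":0,"twist":0}]' 60
python3 - <<'E'
from cyl import *
s=telemetry.get_state(); M=plan([.43,.018,.2])
im=grab('scene','scene11')
P=s['position']-.019*M[:,0]
a,o=cyl('scene11',P,M[:,2])
E
python3 -m creep '[{"fingers":0.2,"x":0,"y":0,"z":0,"twist":0},{"fingers":0.2,"x":-0.3,"y":0,"z":0,"twist":0},{"fingers":0.2,"x":-0.8,"y":0,"z":0,"twist":0},{"fingers":0.2,"x":-1.5,"y":0,"z":0,"twist":0},{"fingers":0.2,"x":-2.2,"y":0,"z":0,"twist":0},{"fingers":0.2,"x":-3,"y":0,"z":0,"twist":0},{"fingers":0.2,"x":-3,"y":0,"z":0,"twist":0},{"fingers":0.2,"x":-3,"y":0,"z":0,"twist":0}]' 60
python3 - <<'E'
from cyl import *
s=telemetry.get_state(); M=plan([.43,.018,.2])
im=grab('scene','scene12');
P=s['position']-.019*M[:,0]
a,o=cyl('scene12',P,M[:,2])
crop(im,220,150,360,330,3.3,'scene12c')
E
```

```text
time: 14.63
position: [0.4287, 0.0231, 0.0834]
tool_rot: [-0.003, 1.57, 0.004]
ft_force: [1.9, 2.5, 2.0]
grip_width: 0.339
t 14.63 pos [0.4287 0.0231 0.0834] F [1.9 2.5 2. ] grip 0.339
tool axes x [ 0.001  0.001 -1.   ] y [-0.004  1.     0.001] z [1.    0.004 0.001]
shift units [-2.914 -0.125  0.033]
scene11 n 28 330 lean 0.448 offl -8.5mm offn -0.5mm side 0.033 rms mm 2.2 red s [-0.0396 -0.037 ] grey s [-0.0824 -0.0441] axis [0.031 0.433 0.901] o [0.4282 0.0146 0.1024]
time: 15.35
position: [0.4283, 0.0213, 0.204]
tool_rot: [-0.002, 1.57, 0.002]
ft_force: [0.3, -0.2, -2.2]
grip_width: 0.337
t 15.35 pos [0.4283 0.0213 0.204 ] F [ 0.3 -0.2 -2.2] grip 0.337
tool axes x [ 0.  0. -1.] y [-0.002  1.     0.   ] z [1.    0.002 0.   ]
shift units [ 0.099 -0.083  0.042]
scene12 n 41 425 lean 0.444 offl -8.1mm offn -1.0mm side 0.023 rms mm 1.2 red s [-0.0401 -0.0379] grey s [-0.0822 -0.044 ] axis [0.022 0.43  0.903] o [0.4274 0.0132 0.223 ]
```

View pics/scene12c.png

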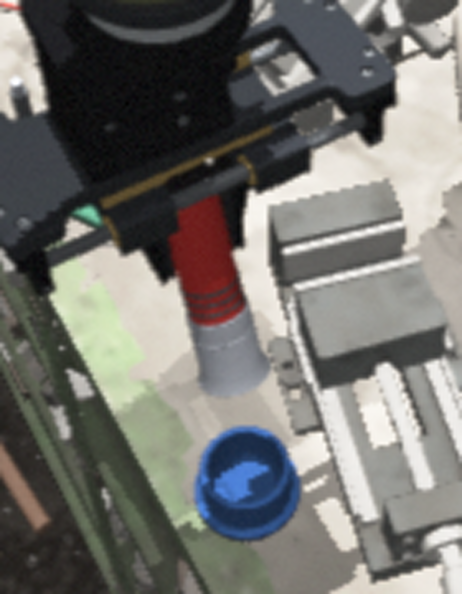

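Run:
```python
from h import *
im=load('scene12'); P=np.array([.4283,.0213,.223])
for off in (0,-.004,-.008):
  for L in (.3,.38,.45,.52):
    A=np.array([0,np.sin(L),np.cos(L)]); O=P+[0,off,0]
    q=(proj(im,np.array([O-.02*A,O-.045*A,O-.087*A]))-[220,150])*3.3
    print(off,L,q.round(0).tolist(),'slope',((q[1]-q[0])[0]/(q[1]-q[0])[1]).round(3))
    # silhouette tangents of red cylinder: edges
    d=O-im['xyz']; w=np.cross(A,d); w/=np.linalg.norm(w)
    for sg in(1,-1):
        e=(proj(im,np.array([O-.02*A+sg*.015*w,O-.045*A+sg*.015*w]))-[220,150])*3.3; print('    edge',e.round(0).tolist(),((e[1]-e[0])[0]/(e[1]-e[0])[1]).round(3))
p=im['pixels']; g=cv2.cvtColor(p,cv2.COLOR_RGB2HSV)
m=((g[...,0]<10)|(g[...,0]>170))&(g[...,1]>110)
for r in range(205,256,3):
    u=np.where(m[r,260:300])[0]+260
    if len(u): print(r,((u.min()-220)*3.3).round(),((u.max()+1-220)*3.3).round(),((r-150+.5)*3.3))
```

```text
0 0.3 [[197.0, 257.0], [207.0, 294.0], [223.0, 353.0]] slope 0.269
    edge [[168.0, 265.0], [179.0, 302.0]] 0.286
    edge [[226.0, 249.0], [236.0, 286.0]] 0.252
0 0.38 [[198.0, 258.0], [210.0, 297.0], [229.0, 360.0]] slope 0.296
    edge [[169.0, 267.0], [182.0, 306.0]] 0.311
    edge [[227.0, 249.0], [238.0, 289.0]] 0.281
0 0.45 [[200.0, 259.0], [212.0, 300.0], [233.0, 365.0]] slope 0.318
    edge [[171.0, 269.0], [184.0, 309.0]] 0.331
    edge [[228.0, 250.0], [241.0, 291.0]] 0.305
0 0.52 [[201.0, 260.0], [215.0, 302.0], [238.0, 370.0]] slope 0.338
    edge [[172.0, 270.0], [187.0, 312.0]] 0.349
    edge [[229.0, 251.0], [243.0, 293.0]] 0.328
-0.004 0.3 [[201.0, 262.0], [211.0, 299.0], [227.0, 358.0]] slope 0.268
    edge [[172.0, 270.0], [182.0, 307.0]] 0.285
    edge [[230.0, 254.0], [239.0, 292.0]] 0.251
-0.004 0.38 [[202.0, 264.0], [214.0, 303.0], [232.0, 366.0]] slope 0.295
    edge [[173.0, 273.0], [185.0, 312.0]] 0.31
    edge [[231.0, 255.0], [242.0, 294.0]] 0.28
-0.004 0.45 [[203.0, 265.0], [216.0, 306.0], [237.0, 371.0]] slope 0.317
    edge [[174.0, 274.0], [188.0, 315
[... 547 characters left out ...]
, 300.0]] 0.279
-0.008 0.45 [[207.0, 271.0], [220.0, 311.0], [240.0, 377.0]] slope 0.316
    edge [[178.0, 280.0], [191.0, 321.0]] 0.329
    edge [[236.0, 261.0], [248.0, 302.0]] 0.304
-0.008 0.52 [[208.0, 272.0], [222.0, 314.0], [245.0, 382.0]] slope 0.337
    edge [[179.0, 282.0], [194.0, 324.0]] 0.348
    edge [[237.0, 262.0], [250.0, 304.0]] 0.326
211 195.0 224.0 202.95
214 178.0 224.0 212.85
217 178.0 228.0 222.75
220 175.0 231.0 232.64999999999998
223 168.0 231.0 242.54999999999998
226 168.0 231.0 252.45
229 172.0 234.0 262.34999999999997
232 175.0 238.0 272.25
235 182.0 238.0 282.15
238 185.0 238.0 292.05
241 188.0 244.0 301.95
244 191.0 241.0 311.84999999999997
247 195.0 224.0 321.75
```

Run:
```python
from h import *
for n in('top3','scene0','scene12'):
    im=load(n);C=cloud(im)
    m=mask(im,60,95,60,30)&(abs(C[...,0]-.465)<.09)&(abs(C[...,1]-.26)<.09)&(C[...,2]<.022)&(C[...,2]>.004)
    m=cv2.morphologyEx(m.astype(np.uint8),cv2.MORPH_OPEN,np.ones((2,2)))
    cs,_=cv2.findContours(m,cv2.RETR_EXTERNAL,cv2.CHAIN_APPROX_NONE); c=np.vstack(cs)[:,0]
    Q=onplane(im,c,.012)[:,:2]*1000; h=cv2.convexHull(Q.astype(np.float32)); r=cv2.minAreaRect(h); print(n,len(c),np.round(r[0],1),np.round(r[1],1),r[2])
    hv=h[:,0]; 
    # long hull edges
    for i in range(len(hv)):
        e=hv[(i+1)%len(hv)]-hv[i]; L=np.linalg.norm(e)
        if L>25: print('   edge',hv[i].round(0),L.round(0),np.degrees(np.arctan2(e[1],e[0])).round(1))
im=load('top3');C=cloud(im)
# white bolts
m=(im['pixels'].min(-1)>200)&(abs(C[...,0]-.465)<.08)&(abs(C[...,1]-.26)<.08)&(C[...,2]>.012)
nl,lab,st,ce=cv2.connectedComponentsWithStats(m.astype(np.uint8))
for i in range(1,nl): 
    if st[i,4]>2: print(ce[i].round(1),st[i,4],np.median(C[lab==i],0).round(4))
# ball: brass
b=mask(im,12,26,110,60)&(abs(C[...,0]-.457)<.03)&(abs(C[...,1]-.28)<.03)
v,u=np.where(b); print('brass',len(u),u.mean(),v.mean())
from scipy.optimize import least_squares
# sphere fit on upper brass points r=9
for n in('top3','top1','scene12','scene0'):
    im=load(n);C=cloud(im);b=mask(im,12,26,110,60)&(abs(C[...,0]-.457)<.03)&(abs(C[...,1]-.28)<.03)&(C[...,2]>.083)&(C[...,2]<.106)
    P=C[b]
    if len(P)<8: print(n,len(P)); continue
    g=least_squares(lambda c:np.linalg.norm(P-c,axis=1)-.009,P.mean(0)-[0,0,.005],loss='soft_l1',f_scale=.001); print(n,len(P),'ball',g.x.round(4),'rms',np.sqrt(np.mean(g.fun**2)).round(5))
```

```text
top3 235 [463.4 261.8] [122.7  86.3] 30.248430252075195
   edge [510. 303.] 38.0 164.3
   edge [457. 307.] 47.0 -150.7
   edge [416. 284.] 28.0 -149.8
   edge [399. 251.] 28.0 -60.6
   edge [435. 196.] 29.0 29.8
   edge [460. 210.] 45.0 30.5
   edge [499. 233.] 39.0 31.0
scene0 203 [464.9 257.9] [125.   87.8] 29.93791961669922
   edge [534. 264.] 28.0 122.6
   edge [516. 289.] 89.0 -178.6
   edge [427. 287.] 38.0 -150.1
   edge [396. 253.] 34.0 -60.3
   edge [415. 219.] 30.0 -58.2
   edge [482. 217.] 59.0 30.1
scene12 19 [427.  206.6] [13.3 18.7] 3.5981898307800293
[266.2 209.4] 18 [0.5223 0.2577 0.0169]
[241.8 214.7] 30 [0.4986 0.3094 0.1093]
[281.9 237.1] 22 [0.4462 0.2121 0.017 ]
[259.4 249.2] 20 [0.4118 0.2671 0.0605]
brass 44 254.25 231.5909090909091
top3 31 ball [0.4564 0.2828 0.0889] rms 0.002
top1 32 ball [0.456  0.284  0.0886] rms 0.00212
scene12 0
scene0 39 ball [0.4539 0.284  0.0913] rms 0.00699
```

```bash
python3 -m creep '[{"fingers":0.2,"x":0,"y":0.3,"z":0,"twist":0},{"fingers":0.2,"x":0,"y":1,"z":0,"twist":-1},{"fingers":0.2,"x":0,"y":1.8,"z":0,"twist":-2},{"fingers":0.2,"x":0,"y":2.6,"z":0,"twist":-3},{"fingers":0.2,"x":0,"y":3.4,"z":0,"twist":-4},{"fingers":0.2,"x":0,"y":4.2,"z":0,"twist":-5},{"fingers":0.2,"x":0,"y":5,"z":0,"twist":-6},{"fingers":0.2,"x":0,"y":5.8,"z":0.05,"twist":-6},{"fingers":0.2,"x":0.1,"y":6.6,"z":0.05,"twist":-6},{"fingers":0.2,"x":0.2,"y":7.2,"z":0.05,"twist":-6},{"fingers":0.2,"x":0.3,"y":7.62,"z":0.06,"twist":-6},{"fingers":0.2,"x":0.3,"y":7.62,"z":0.06,"twist":-6},{"fingers":0.2,"x":0.3,"y":7.62,"z":0.06,"twist":-6}]' 60
python3 - <<'E'
from cyl import *
s=telemetry.get_state(); M=plan([.4309,.3262,.169],[.864,.503])
im=grab('scene','scene13');grab('wrist','wrist13');grab('top','top13')
P=s['position']-.019*M[:,0]
a,o=cyl('scene13',P,M[:,2])
crop(im,180,80,300,240,3.7,'scene13c')
E
```

```text
time: 16.48
position: [0.4278, 0.3271, 0.1888]
tool_rot: [-0.417, 1.536, 0.413]
ft_force: [-0.4, -0.9, -2.0]
grip_width: 0.338
t 16.48 pos [0.4278 0.3271 0.1888] F [-0.4 -0.9 -2. ] grip 0.338
tool axes x [-0.004 -0.004 -1.   ] y [-0.505  0.863 -0.001] z [ 0.863  0.505 -0.005]
shift units [ 0.496 -0.059  0.058]
twist units 0.021769756535246643 or -35.97823024346475
scene13 n 36 291 lean 0.429 offl -8.8mm offn -0.8mm side 0.035 rms mm 1.4 red s [-0.0396 -0.0361] grey s [-0.082  -0.0435] axis [-0.18   0.377  0.908] o [0.4316 0.3192 0.2078]
```

View pics/scene13c.png

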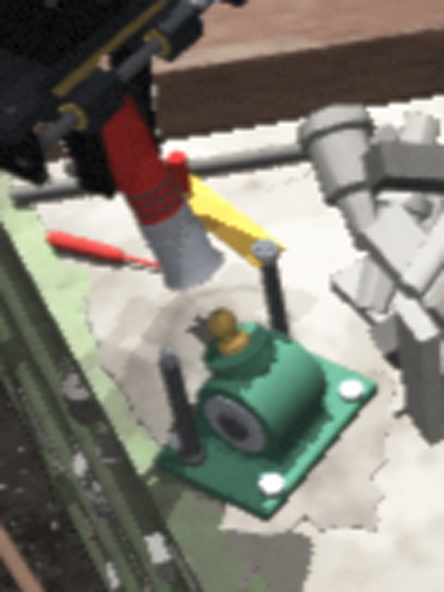

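View pics/wrist13.png

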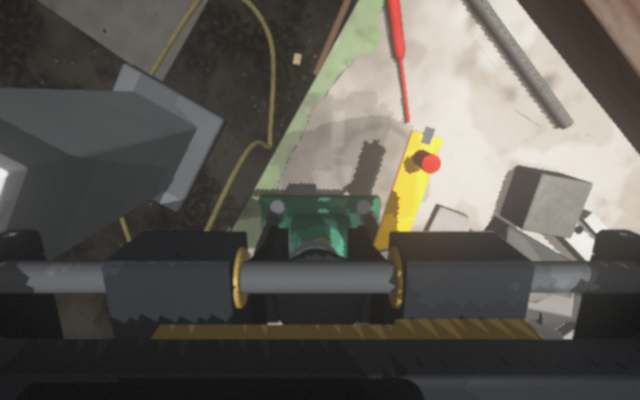

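View pics/top13.png

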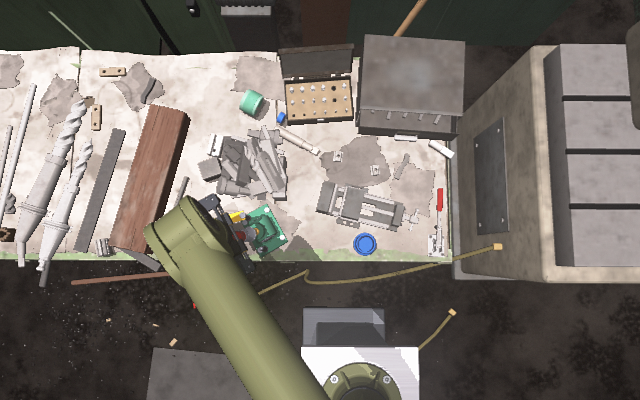

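```bash
cat > ball.py <<'E'
from h import *
from scipy.optimize import least_squares
def ball(n):
    im=load(n);C=cloud(im);b=mask(im,10,26,110,50)&(abs(C[...,0]-.457)<.025)&(abs(C[...,1]-.28)<.025)&(C[...,2]>.070)&(C[...,2]<.106)
    v,u=np.where(b);P=C[b]; print(n,len(P),P.min(0).round(3),P.max(0).round(3),'px',u.mean().round(1),v.mean().round(1))
    P=P[P[:,2]>.084]
    g=least_squares(lambda c:np.linalg.norm(P-c,axis=1)-.009,[.456,.283,.089],loss='soft_l1',f_scale=.001); print('ball',len(P),g.x.round(4),'rms',np.sqrt(np.mean(g.fun**2)).round(5))
    # upper pixels only: image centroid of ball part
    q=proj(im,g.x); print('proj',q.round(1)); return g.x
E
python3 - <<'E'
from ball import *
ball('scene13'); ball('scene0')
from cyl import *
P=np.array([.4278,.3271,.1888+.019]); n=np.array([.863,.505,0])
for L in(.3,.38,.45): cyl('scene13',P,n,lean0=L)
im=load('scene13'); v=im['pixels'].copy()
N=np.array([.459,.278,.073]); a=np.array([-.187,.321,.929])
for X,c in((N,(255,0,0)),(N+.017*a,(255,0,255)),(N+.1*a,(0,255,255)),([.4472,.2866,.1292],(0,255,0))):
    q=proj(im,X)[0]; print(q.round(1)); 
big=cv2.resize(cv2.cvtColor(v[110:200,190:280],cv2.COLOR_RGB2BGR),None,fx=6.5,fy=6.5,interpolation=cv2.INTER_CUBIC)
for X,c in((N,(0,0,255)),(N+.017*a,(255,0,255)),(N+.06*a,(255,255,0)),(np.array([.4472,.2866,.1292]),(0,255,0)),(np.array([.4472,.2866,.1292])+.0866*np.array([-.18,.377,.908]),(0,255,0))):
    q=(proj(im,X)[0]-[190,110]+.5)*6.5; cv2.circle(big,tuple(q.astype(int)),3,c,-1)
cv2.imwrite('pics/s13b.png',big)
E
```

```text
scene13 71 [0.447 0.268 0.073] [0.466 0.283 0.1  ] px 241.1 169.7
ball 36 [0.4549 0.2835 0.0892] rms 0.00145
proj [[239.7 166.8]]
scene0 68 [0.433 0.266 0.074] [0.479 0.292 0.106] px 241.3 169.3
ball 37 [0.4543 0.2841 0.0914] rms 0.00645
proj [[239.2 166.1]]
scene13 n 36 249 lean 0.393 offl -10.8mm offn -0.5mm side 0.038 rms mm 1.2 red s [-0.0383 -0.0349] grey s [-0.0813 -0.0443] axis [-0.16   0.35   0.923] o [0.4328 0.3175 0.2078]
scene13 n 36 291 lean 0.430 offl -8.8mm offn -0.7mm side 0.035 rms mm 1.4 red s [-0.0395 -0.0361] grey s [-0.082  -0.0435] axis [-0.18   0.377  0.909] o [0.4316 0.3192 0.2078]
scene13 n 36 301 lean 0.430 offl -8.8mm offn -0.6mm side 0.036 rms mm 1.4 red s [-0.0395 -0.0361] grey s [-0.082  -0.0422] axis [-0.179  0.378  0.908] o [0.4317 0.3192 0.2078]
[243.4 172.7]
[240.1 166.8]
[222.9 136.4]
[233.1 154.5]
```

View pics/s13b.png

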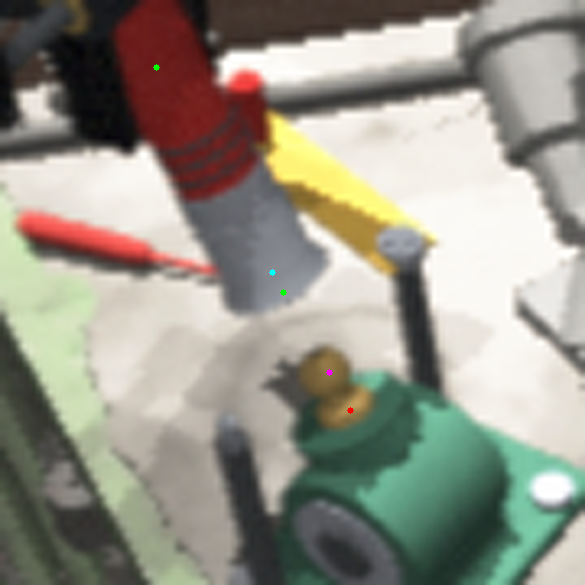

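```bash
cat > cyl2.py <<'E'
from h import *
from scipy.optimize import least_squares
def cyl2(fn,P0,n,lean0=.4,zcut=-.024,smouth=-.0835):
    im=load(fn);C=cloud(im);n=n/np.linalg.norm(n); l=np.cross(np.array([0,0,1.]),n)
    D=C-P0; o0=-.006*l
    a0=l*np.sin(lean0)+np.array([0,0,np.cos(lean0)])
    s=(D-o0)@a0; rad=np.linalg.norm(D-o0-s[...,None]*a0,axis=-1)
    ok=(D[...,2]<zcut)&(s>-.088)&(rad<.03)
    H=cv2.cvtColor(im['pixels'],cv2.COLOR_RGB2HSV)
    red=ok&(mask(im,0,10,110,40)|mask(im,170,180,110,40))&(rad<.02)
    grey=ok&(H[...,1]<60)&~red&(s<-.043)
    Q=D[red|grey]; isr=red[red|grey]
    def ax(p): return l*np.sin(p[0])*np.cos(p[3])+n*np.sin(p[3])+np.array([0,0,1])*np.cos(p[0])*np.cos(p[3])
    def res(p,tap):
        a=ax(p); q=Q-l*p[1]-n*p[2]; t=q@a
        d=t-smouth
        r=np.where(isr,.015,.0165+(.0035*np.clip(1-d/.042,0,1) if tap else np.where(d<.006,.0035,0)))
        return np.linalg.norm(q-t[:,None]*a,axis=1)-r
    for tap in(1,0):
      for fixside in (1,0):
        g=least_squares(lambda p:np.r_[res(p,tap),p[3]*(5 if fixside else .05),p[2]*.3],[lean0,0,0,0],loss='soft_l1',f_scale=.001)
        p=g.x;a=ax(p);o=P0+l*p[1]+n*p[2]; r=res(p,tap); sp=(P0-o)@a; m=o+(sp-.0866)*a
        d=(Q-l*p[1]-n*p[2])@a-smouth; prof=[np.median((r)[(~isr)&(abs(d-k)<.003)]).round(4) for k in (.003,.009,.015,.021,.027,.033,.039)]
        print(fn,'tap',tap,len(Q),'lean %.3f offl %.1f offn %.1f side %.3f'%(p[0],p[1]*1e3,p[2]*1e3,p[3]),'rms',(1e3*np.sqrt(np.mean(r**2))).round(2),'axis',a.round(3),'mouth',m.round(4),'prof',prof)
E
python3 - <<'E'
from cyl2 import *
cyl2('scene13',np.array([.4278,.3271,.1888+.019]),np.array([.863,.505,0]))
cyl2('scene12',np.array([.4283,.0213,.223]),np.array([1,0.002,0]))
E
```

```text
scene13 tap 1 318 lean 0.367 offl -11.5 offn -1.9 side -0.000 rms 1.44 axis [-0.181  0.31   0.933] mouth [0.4469 0.2907 0.1308] prof [np.float64(0.0006), np.float64(-0.0001), np.float64(-0.0012), np.float64(-0.0002), np.float64(-0.0003), np.float64(0.0001), np.float64(0.0003)]
scene13 tap 1 318 lean 0.367 offl -11.5 offn -2.0 side -0.001 rms 1.44 axis [-0.183  0.309  0.933] mouth [0.4469 0.2907 0.1308] prof [np.float64(0.0006), np.float64(-0.0001), np.float64(-0.0012), np.float64(-0.0002), np.float64(-0.0003), np.float64(0.0001), np.float64(0.0003)]
scene13 tap 0 318 lean 0.411 offl -9.8 offn -2.7 side 0.000 rms 1.45 axis [-0.202  0.345  0.917] mouth [0.4471 0.2887 0.132 ] prof [np.float64(-0.0012), np.float64(0.0007), np.float64(-0.0), np.float64(0.0001), np.float64(0.0002), np.float64(-0.0002), np.float64(0.0)]
scene13 tap 0 318 lean 0.406 offl -10.2 offn -1.5 side 0.020 rms 1.41 axis [-0.182  0.351  0.919] mouth [0.4467 0.2886 0.132 ] prof [np.float64(-0.0012), np.float64(0.0006), np.float64(-0.0002), np.float64(0.0001), np.float64(0.0002), np.float64(-0.0001), np.float64(0.0)]
sc
[... 403 characters left out ...]
rof [np.float64(0.0013), np.float64(0.0001), np.float64(-0.0008), np.float64(-0.0006), np.float64(-0.0005), np.float64(-0.0003), np.float64(0.0004)]
scene12 tap 0 460 lean 0.412 offl -10.0 offn -2.4 side 0.000 rms 1.05 axis [-0.001  0.401  0.916] mouth [ 0.426  -0.0218  0.1473] prof [np.float64(-0.0008), np.float64(0.0008), np.float64(-0.0), np.float64(-0.0001), np.float64(-0.0002), np.float64(-0.0002), np.float64(0.0001)]
scene12 tap 0 460 lean 0.410 offl -10.2 offn -1.1 side 0.020 rms 1.01 axis [0.02  0.399 0.917] mouth [ 0.4256 -0.0218  0.1473] prof [np.float64(-0.001), np.float64(0.0007), np.float64(-0.0), np.float64(-0.0001), np.float64(-0.0002), np.float64(-0.0002), np.float64(0.0001)]
```

```bash
python3 -m creep '[{"fingers":0.2,"x":0.15,"y":0.05,"z":0.09,"twist":0},{"fingers":0.2,"x":0.3,"y":0.05,"z":0.09,"twist":0},{"fingers":0.2,"x":0.5,"y":-0.05,"z":0.09,"twist":0},{"fingers":0.2,"x":0.75,"y":-0.13,"z":0.09,"twist":0},{"fingers":0.2,"x":0.75,"y":-0.13,"z":0.09,"twist":0},{"fingers":0.2,"x":0.75,"y":-0.13,"z":0.09,"twist":0}]' 60
cat > look.py <<'E'
import sys
from cyl2 import *
fn=sys.argv[1]
s=telemetry.get_state(); M=plan([.4309,.3262,.169],[.864,.503])
im=grab('scene',fn)
P=s['position']-.019*M[:,0]
cyl2(fn,P,M[:,2])
N=np.array([.4584,.278,.0732]); a=np.array([-.187,.321,.929])
big=cv2.resize(cv2.cvtColor(im['pixels'][110:200,190:280],cv2.COLOR_RGB2BGR),None,fx=6.5,fy=6.5,interpolation=cv2.INTER_CUBIC)
for X,c in((N,(0,0,255)),(N+.017*a,(255,0,255)),(N+.06*a,(255,255,0)),(N+.1*a,(255,255,0))):
    q=(proj(im,X)[0]-[190,110]+.5)*6.5; cv2.circle(big,tuple(q.astype(int)),3,c,-1)
cv2.imwrite(f'pics/{fn}b.png',big)
E
python3 look.py scene14
```

```text
time: 17.13
position: [0.4353, 0.3229, 0.1606]
tool_rot: [-0.413, 1.533, 0.411]
ft_force: [-0.5, 0.2, -1.7]
grip_width: 0.339
t 17.13 pos [0.4353 0.3229 0.1606] F [-0.5  0.2 -1.7] grip 0.339
tool axes x [-0.002 -0.001 -1.   ] y [-0.502  0.865 -0.001] z [ 0.865  0.502 -0.002]
shift units [-0.209  0.126 -0.054]
twist units -0.02017966645281035 or 35.97982033354719
scene14 tap 1 303 lean 0.372 offl -11.2 offn -2.0 side 0.000 rms 1.48 axis [-0.182  0.314  0.932] mouth [0.4543 0.2863 0.1028] prof [np.float64(0.0006), np.float64(-0.0001), np.float64(-0.0008), np.float64(-0.0007), np.float64(-0.0004), np.float64(-0.0002), np.float64(0.0003)]
scene14 tap 1 303 lean 0.370 offl -11.3 offn -1.7 side 0.005 rms 1.48 axis [-0.177  0.316  0.932] mouth [0.4541 0.2863 0.1027] prof [np.float64(0.0006), np.float64(-0.0002), np.float64(-0.0008), np.float64(-0.0007), np.float64(-0.0004), np.float64(-0.0002), np.float64(0.0002)]
scene14 tap 0 303 lean 0.413 offl -9.7 offn -2.7 side 0.000 rms 1.43 axis [-0.201  0.347  0.916] mouth [0.4545 0.2845 0.1039] prof [np.float64(-0.0012), np.float64(0.0006), np.float64(0.0), np.float64(-0.0003), np.float64(-0.0001), np.float64(-0.0001), np.float64(-0.0003)]
scene14 tap 0 303 lean 0.408 offl -10.0 offn -1.6 side 0.018 rms 1.39 axis [-0.183  0.352  0.918] mouth [0.4541 0.2843 0.1038] prof [np.float64(-0.0013), np.float64(0.0005), np.float64(0.0), np.float64(-0.0002), np.float64(-0.0), np.float64(-0.0001), np.float64(-0.0002)]
```

View pics/scene14b.png

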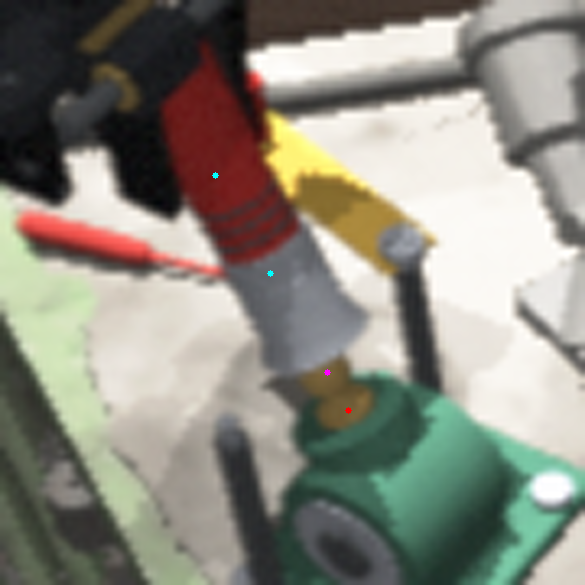

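```bash
python3 -m creep '[{"fingers":0.2,"x":0.03,"y":0.08,"z":-0.01,"twist":0},{"fingers":0.2,"x":0.1,"y":0.05,"z":-0.01,"twist":0},{"fingers":0.2,"x":0.2,"y":0,"z":-0.01,"twist":0},{"fingers":0.2,"x":0.3,"y":-0.04,"z":-0.01,"twist":0},{"fingers":0.2,"x":0.3,"y":-0.04,"z":-0.01,"twist":0}]' 60
python3 look.py scene15 | cut -c1-170
```

```text
time: 17.6
position: [0.4359, 0.3215, 0.1487]
tool_rot: [-0.413, 1.532, 0.412]
ft_force: [0.3, -0.1, -2.8]
grip_width: 0.339
t 17.60 pos [0.4359 0.3215 0.1487] F [ 0.3 -0.1 -2.8] grip 0.339
tool axes x [-0.001 -0.001 -1.   ] y [-0.502  0.865 -0.001] z [ 0.865  0.502 -0.001]
shift units [-0.507  0.164 -0.049]
twist units -0.012599370935947717 or 35.987400629064055
scene15 tap 1 310 lean 0.375 offl -10.8 offn -2.0 side -0.000 rms 1.36 axis [-0.184  0.317  0.931] mouth [0.4548 0.285  0.0908] prof [np.float64(0.001), np.float64(-0.000
scene15 tap 1 310 lean 0.375 offl -10.8 offn -2.0 side -0.001 rms 1.36 axis [-0.185  0.316  0.93 ] mouth [0.4548 0.285  0.0908] prof [np.float64(0.001), np.float64(-0.000
scene15 tap 0 310 lean 0.419 offl -9.2 offn -2.7 side 0.000 rms 1.27 axis [-0.204  0.351  0.914] mouth [0.4551 0.2831 0.092 ] prof [np.float64(-0.0007), np.float64(0.0005
scene15 tap 0 310 lean 0.413 offl -9.5 offn -1.5 side 0.020 rms 1.24 axis [-0.184  0.357  0.916] mouth [0.4546 0.283  0.0919] prof [np.float64(-0.0009), np.float64(0.0003
```

View pics/scene15b.png

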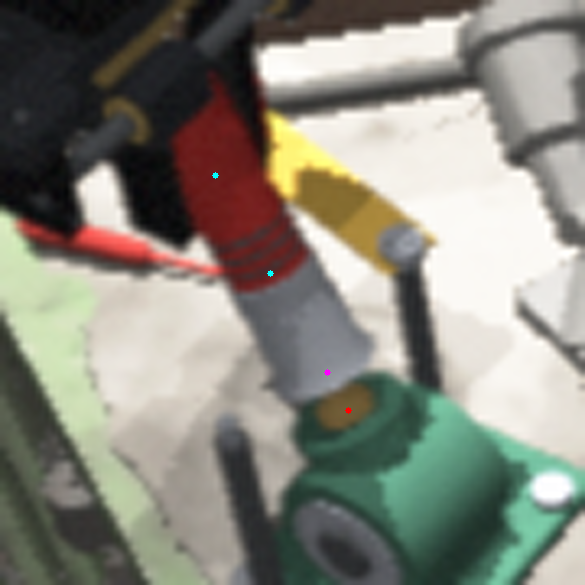

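```bash
python3 -m creep '[{"fingers":0.2,"x":0.09,"y":-0.04,"z":0,"twist":0},{"fingers":0.2,"x":0.18,"y":-0.07,"z":0,"twist":0},{"fingers":0.2,"x":0.27,"y":-0.11,"z":0,"twist":0},{"fingers":0.2,"x":0.36,"y":-0.145,"z":0,"twist":0},{"fingers":0.2,"x":0.43,"y":-0.17,"z":0,"twist":0},{"fingers":0.2,"x":0.47,"y":-0.187,"z":0,"twist":0},{"fingers":0.2,"x":0.47,"y":-0.187,"z":0,"twist":0},{"fingers":0.2,"x":0.47,"y":-0.187,"z":0,"twist":0}]' 60
python3 look.py scene16 | cut -c1-170
```

```text
time: 18.32
position: [0.4399, 0.3175, 0.1318]
tool_rot: [-0.411, 1.529, 0.415]
ft_force: [-1.9, 3.8, 3.7]
grip_width: 0.337
t 18.32 pos [0.4399 0.3175 0.1318] F [-1.9  3.8  3.7] grip 0.337
tool axes x [ 0.001  0.003 -1.   ] y [-0.503  0.864  0.002] z [0.864 0.503 0.002]
shift units [-0.931  0.303 -0.083]
twist units 0.0017988697318799042 or -35.99820113026812
scene16 tap 1 312 lean 0.362 offl -11.5 offn -1.9 side 0.000 rms 1.59 axis [-0.178  0.306  0.935] mouth [0.4588 0.2813 0.0736] prof [np.float64(0.0003), np.float64(0.0001
scene16 tap 1 312 lean 0.362 offl -11.5 offn -1.8 side 0.001 rms 1.59 axis [-0.178  0.306  0.935] mouth [0.4587 0.2813 0.0736] prof [np.float64(0.0003), np.float64(0.0001
scene16 tap 0 312 lean 0.397 offl -10.4 offn -2.6 side 0.000 rms 1.61 axis [-0.194  0.334  0.922] mouth [0.4589 0.2796 0.0746] prof [np.float64(-0.0008), np.float64(0.001
scene16 tap 0 312 lean 0.395 offl -10.5 offn -1.4 side 0.020 rms 1.58 axis [-0.177  0.343  0.923] mouth [0.4585 0.2794 0.0746] prof [np.float64(-0.0009), np.float64(0.001
```

View pics/scene16b.png

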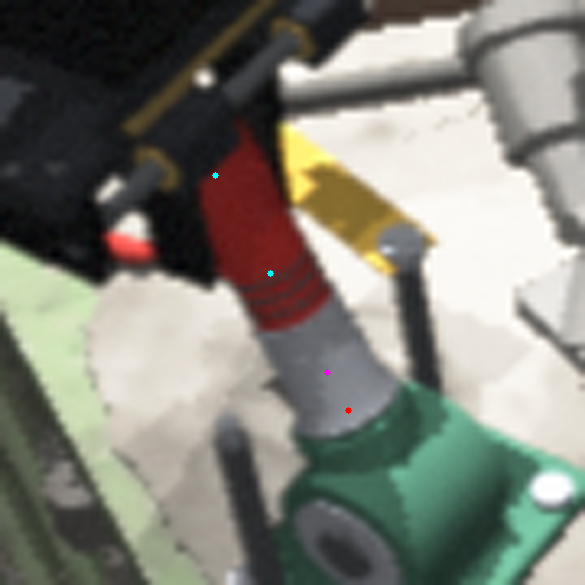

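```bash
python3 -m creep '[{"fingers":0.2,"x":0.05,"y":-0.02,"z":0,"twist":0},{"fingers":0.2,"x":0.1,"y":-0.04,"z":0,"twist":0},{"fingers":0.2,"x":0.14,"y":-0.055,"z":0,"twist":0},{"fingers":0.2,"x":0.14,"y":-0.055,"z":0,"twist":0},{"fingers":0.2,"x":0.14,"y":-0.055,"z":0,"twist":0}]' 60
python3 look.py scene17 | cut -c1-170
```

```text
time: 18.78
position: [0.4405, 0.3174, 0.1295]
tool_rot: [-0.409, 1.529, 0.418]
ft_force: [-8.3, 4.2, 22.1]
grip_width: 0.342
t 18.78 pos [0.4405 0.3174 0.1295] F [-8.3  4.2 22.1] grip 0.342
tool axes x [ 0.001  0.006 -1.   ] y [-0.504  0.864  0.005] z [0.864 0.504 0.004]
shift units [-0.987  0.315 -0.093]
twist units 0.011186557996421698 or -35.988813442003575
scene17 tap 1 301 lean 0.371 offl -11.1 offn -1.9 side 0.000 rms 1.41 axis [-0.183  0.313  0.932] mouth [0.4595 0.2809 0.0715] prof [np.float64(0.0006), np.float64(-0.000
scene17 tap 1 301 lean 0.369 offl -11.2 offn -1.4 side 0.009 rms 1.41 axis [-0.174  0.316  0.933] mouth [0.4593 0.2808 0.0715] prof [np.float64(0.0005), np.float64(-0.000
scene17 tap 0 301 lean 0.409 offl -9.8 offn -2.7 side 0.000 rms 1.37 axis [-0.2    0.344  0.918] mouth [0.4597 0.2791 0.0726] prof [np.float64(-0.0007), np.float64(0.0006
scene17 tap 0 301 lean 0.404 offl -10.2 offn -0.9 side 0.030 rms 1.32 axis [-0.172  0.355  0.919] mouth [0.459  0.2788 0.0726] prof [np.float64(-0.0008), np.float64(0.000
```

View pics/scene17b.png

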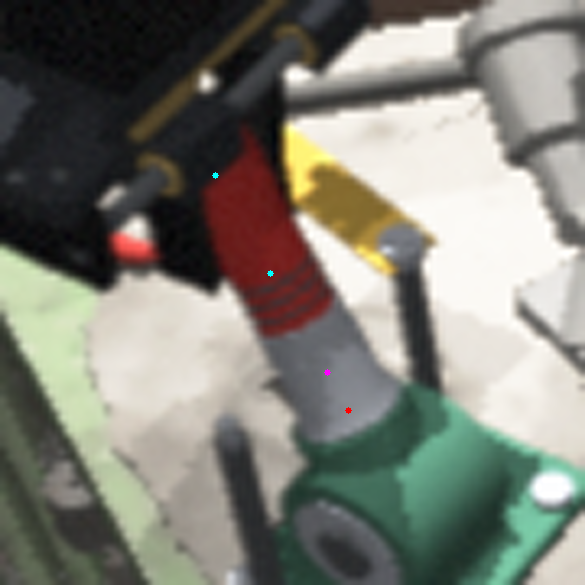

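```bash
python3 -m creep '[{"fingers":0.2,"x":0,"y":0,"z":0,"twist":0},{"fingers":0.2,"x":0,"y":0,"z":0,"twist":0},{"fingers":0.2,"x":0,"y":0,"z":0,"twist":0},{"fingers":0.2,"x":0,"y":0,"z":0,"twist":0},{"fingers":0.2,"x":0,"y":0,"z":0,"twist":0},{"fingers":0.2,"x":0,"y":0,"z":0,"twist":0},{"fingers":0.2,"x":0,"y":0,"z":0,"twist":0},{"fingers":0.2,"x":0,"y":0,"z":0,"twist":0},{"fingers":0.2,"x":0,"y":0,"z":0,"twist":0},{"fingers":0.2,"x":0,"y":0,"z":0,"twist":0},{"fingers":0.2,"x":0,"y":0,"z":0,"twist":0},{"fingers":0.2,"x":0,"y":0,"z":0,"twist":0}]' 60
python3 look.py scene18 | cut -c1-170
python3 - <<'E'
from h import *
im=grab('wrist','wrist18')
C=cloud(im); m=(mask(im,0,8,140,80)|mask(im,172,180,140,80))&(C[...,2]>.11)&(C[...,2]<.14)
k=np.median(C[m],0); h=np.array([.4986,.3094]); print(m.sum(),k, 'dir deg',np.degrees(np.arctan2(k[1]-h[1],k[0]-h[0])),'closed dir 210 ->',np.radians(210.2-np.degrees(np.arctan2(k[1]-h[1],k[0]-h[0]))))
E
```

```text
time: 19.83
position: [0.4404, 0.3175, 0.1295]
tool_rot: [-0.41, 1.529, 0.418]
ft_force: [-9.7, 4.0, 20.7]
grip_width: 0.337
t 19.83 pos [0.4404 0.3175 0.1295] F [-9.7  4.  20.7] grip 0.337
tool axes x [ 0.001  0.006 -1.   ] y [-0.504  0.864  0.005] z [0.864 0.504 0.004]
shift units [-0.987  0.314 -0.092]
twist units 0.012204258086555342 or -35.987795741913445
scene18 tap 1 305 lean 0.382 offl -10.2 offn -2.1 side 0.000 rms 1.48 axis [-0.188  0.322  0.928] mouth [0.4593 0.2808 0.0716] prof [np.float64(0.0007), np.float64(-0.000
scene18 tap 1 305 lean 0.379 offl -10.5 offn -1.3 side 0.014 rms 1.47 axis [-0.174  0.326  0.929] mouth [0.459  0.2807 0.0716] prof [np.float64(0.0005), np.float64(-0.000
scene18 tap 0 305 lean 0.413 offl -9.4 offn -2.9 side 0.000 rms 1.39 axis [-0.202  0.346  0.916] mouth [0.4594 0.2791 0.0726] prof [np.float64(-0.0008), np.float64(0.0008
scene18 tap 0 305 lean 0.407 offl -9.8 offn -0.9 side 0.032 rms 1.34 axis [-0.172  0.358  0.918] mouth [0.4588 0.2788 0.0726] prof [np.float64(-0.0011), np.float64(0.0006
500 [0.4750538  0.38996473 0.13125388] dir deg 106.29176064904509 closed dir 210 -> 1.8135408966244988
```

View pics/wrist18.png

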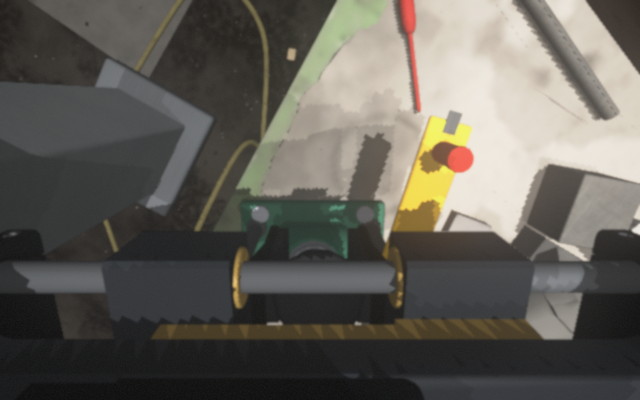

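```bash
python3 -m creep '[{"fingers":0.2,"x":0.02,"y":-0.01,"z":0,"twist":0},{"fingers":0.2,"x":0.04,"y":-0.015,"z":0,"twist":0},{"fingers":0.2,"x":0.04,"y":-0.015,"z":0,"twist":0},{"fingers":0.2,"x":0.04,"y":-0.015,"z":0,"twist":0},{"fingers":0.2,"x":0.04,"y":-0.015,"z":0,"twist":0},{"fingers":0.2,"x":0.04,"y":-0.015,"z":0,"twist":0}]' 60
```

```text
time: 20.43
position: [0.4405, 0.3178, 0.1293]
tool_rot: [-0.409, 1.528, 0.42]
ft_force: [-12.8, 3.5, 29.1]
grip_width: 0.337
```

Another 1.6 mm of command raised the force by 8 N but moved the tool only 0.2 mm. That is hard contact, so the rim is seated on the boss. I'm handing in.

Run:
```python
from h import *
print(workorder.close_job()); s=telemetry.get_state(); print(s['time'],s['position'],s['ft_force'],s['grip_width'])
```

```text
the job is handed in; nothing more can be done
None
the job is handed in; nothing more can be done
```

I swung the hasp off, took the greaser out of its holder, pressed it onto the nipple, and handed the job in at about 20.4 s with the greaser still gripped and pushed home. The hand-in gives no verdict, and the plunger can't be read directly, so "home" is inferred from force and position.

**How it was done**
- I pinched the knob and swung the hasp along its arc to about 1.8 rad.
- The tool can't tilt, so I leaned the greaser in the grip to match the nipple by dragging its nose against the holder's rim.
- Two tries at 25 N leaned too little: on lifting, the lean dropped back to about 0.17 and 0.23 rad. Gripping at 60 N held it.
- I then lined the mouth up with the nipple from the scene camera and pressed along the nipple's axis at 60 N grip.

**Last checks**
- **Position:** the fitted mouth centre was about 1 to 3 mm from the nipple origin.
- **Angle:** the lean came out at 0.38 to 0.41 rad against the nipple's 0.38. The sideways error was 0 to 0.03 rad.
- **Push:** the wrist force was about 32 N, well above the 13 N spring. A further 1.6 mm of command moved the tool only 0.2 mm, so the rim is resting on the boss.
- **Grip and hasp:** the fingers were closed on the greaser at about 29 mm. The hasp measured 1.81 rad, although the wrist view gives the knob's direction only through an estimated hinge position.
- **Loose parts:** I never went near the T-nuts or the lever, but did not measure them again at the end.

**Disagreement:** the scene camera put the greaser's axis about 10 mm off the centre of the pads. Part of that looks like camera bias, and the greaser may also have slid a few millimetres during the tilting. The grip stayed steady throughout.

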